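Make up the compression joint on the air manifold

ROBOT

A 6-joint arm with a two-finger parallel gripper is mounted at the origin on the work surface. World frame = base frame: x ahead of the robot, y to its left, z up, the work surface at z = 0. Lengths are in mm, angles in rad, forces in N, time in s.
With the tool pointing down it reaches from about 350 to 875 mm from the base axis. Payload 4.2 kg.
Tool frame: the origin (TCP) lies between the finger pads; the fingertips stand 11 mm ahead of it and the grasp point (between the pads) lies 8 mm behind it; z points along the fingers, y is the direction in which the jaws open and shut (so a half turn about z gives the same grasp; the last joint's range is limited). The gripper opens to 85 mm and grips with 20 to 120 N. Pads are 22 mm wide; open, the fingers measure 114 mm over their backs; the gripper's body (76 mm by 85 mm) begins 54 mm behind the grasp point. The pads swing forward as they close: fully open they stand 13 mm farther back than shut.
Start: joints at [1.468, 0.385, 0.008, 0, -1.194, -0.259], TCP at [221.191, 584.529, 242.312] pointing down, gripper open.
Joint ranges: [-3.14, 3.14], [-1.21, 2.06], [-1.07, 1.41], [-3.16, 2.05], [-2.99, -0.16], [-3.1, 3.1]. Speed limits (rad/s): [2.79, 2.79, 3.14, 3.14, 3.14, 3.14].

INTERFACE

Orientations are given as a unit quaternion [x, y, z, w].
In Python, from bench import * gives the robot as it stands. The module is installed in compiled form; this text tells all that it offers.
- The arm moves only by the tool drive_tool, never from a script. Its argument "increments" is a list of rows, each a list of 3 entries, a list of its own where there are three numbers: the gripper command: -1 is shut, 1 is fully open, values between are in proportion, then the shift along the tool's x, y, z scaled (see below), then the turn about the tool's z scaled (see below). In form: [[hand, [tx, ty, tz], turn], ...]. A call has 1 to 20 rows; each row shifts and turns the commanded pose from where the row before left it, along the tool's axes as they then stand; what a row does not reach is not made up. The controller multiplies each number of a shift by 0.3 m and each number of a turn by 2 rad. A row lasts 1/8 s, in which the tool goes at most 62.5 mm and 10.7 degrees, less where a joint would pass 70% of its speed; a pose out of reach is approached as far as the arm can. A call with a number of a shift or a turn outside -1 to 1 is refused whole. A call with a gripper value outside its range is refused whole. The fingers move at their own pace and stop on an object; the grip force is fixed at half the most. Time passes only in rows, so rows that do not move let the fingers close. It gives the time, the measured TCP pose, the force and the opening at its end, in the units of the state.
- read_state(): the state, without advancing time (a new reading comes with each control period).
- get_image(name): name is "scene" or "top"; returns the picture (420x560x3 uint8, red, green, blue); there is no depth.
- calibration(name): a dict with "fovy" (degrees; the focal length in pixels is half the picture's height over the tangent of half this angle, whatever the lens; pixels are square), "cx", "cy" (the principal point, pixels), "R" (3x3) and "t" (3): a world point X has camera coordinates R X + t. Camera axes: x right, y down, z forward; pixel columns grow to the right and rows downward; lengths in mm; the calibration is good to about 2 mm. A picture is of the moment at which its call begins. calibration takes no time and is no camera call.
- job_done(): hands the job in, once; it reports no verdict.
The state is a dict: "clock": time; "joints": joint angles; "joint_vel": joint speeds; "joint_efforts": joint torques, N m; "position": TCP position; "ee_rot": TCP orientation; "contact_force": force on the tool from outside, world axes, zero at the start; "wrist_torque": the same for the moment, N m; "gripper_width": finger opening in mm.
Only numpy, scipy, OpenCV 4.12 (cv2) and the standard library are available. Lean on these libraries where they do the work, as an engineer would, in place of code of your own. Each camera call takes 0.05 s, during which the arm holds its last target.

TASK

The compression nut on top of the compressed-air manifold has only been started on its thread. Run it down clockwise with the fingers until it is finger-tight, then pull it up a further quarter turn with the open-ended wrench that fits it. Lay the wrench back down flat on the bench, clear of the manifold, and leave the other things on the bench where they are.

Things in the scene. Friction and masses are not known exactly. Their poses are not given: they have to be found in the camera images.
- manifold: Air manifold bolted to the bench: foot plate 120 x 100 mm, aluminium block 56 x 56 mm, 76 mm high, quick couplers along its +-y (80 mm out, top at 55 mm), gauge at -x (66 mm out), supply tube at +x (95 mm out). Origin on the bench under its vertical axis, on which stands the top outlet: hexagon 36 mm across flats to 88 mm high, the nut, then a capped copper tail 24 mm wide, top at 150 mm.
- nut: Brass hexagon nut, 32 mm across flats (37 across corners), 98 to 124 mm above the bench. Origin at its centre, 111 mm up on the manifold's vertical axis, z up. Flats face its own +y and -y and 60 and 120 degrees from them; its x goes through a corner that has a small white paint mark on top. Right-hand thread: clockwise from above tightens; its height stays the same.
- nut_run (a joint): How far the nut is from finger-tight, rad, growing clockwise from above: it starts 1.2 to 2.4 rad loose (-2.4 to -1.2); 0 is finger-tight. Turns lightly (about 0.12 N m) with a clear rise in resistance at 0.
- nut_pullup (a joint): How far the nut has been turned past finger-tight, rad, clockwise from above; 0 at the start. Takes about 1 N m (10 N at wrench_grip), moves only while the nut is turned past finger-tight, and stays where it is left.
- wrench_grip (a point): The wrench that fits: the larger of two plain steel open-ended wrenches lying flat, 257 mm long, 10 mm thick, about 0.4 kg, one straight jaw. This point is near its balance point, in the handle (22 mm wide, 140 mm behind to 55 mm ahead), half-way through the thickness, 5 mm above the bench as it lies. x runs along the handle to the open jaw, z is square to the flat face (up as it lies).
- wrench_jaw (a point): Centre of that wrench's jaw, where the nut's centre comes to sit, 100 mm from wrench_grip along x, same axes. Open to +x, 34 mm between its faces (square to y): about 0.11 rad of play either way on the nut. It is 20 mm deep behind this point; the round head is 72 mm wide and its two prongs reach 17 mm ahead.
- small_wrench_grip (a point): A smaller wrench of the same kind, 190 mm long, 8 mm thick, jaw 20 mm wide: too small for the nut. This point is on its handle, its x runs towards its jaw. Leave alone.
- spare_nut_mid (a point): Loose brass nut, 24 mm across flats, 18 mm high, at its middle. Leave alone.
- tape_roll_mid (a point): Roll of white sealing tape lying flat, 52 mm across, 14 mm high, at its middle. Leave alone.
- tube_cutter_mid (a point): Small grey tube cutter lying flat, about 90 x 52 x 20 mm, at its middle. Leave alone.
- tape_measure_mid (a point): Grey tape measure standing on its edge, 66 x 32 x 60 mm, at its middle. Leave alone.
- marker_mid (a point): Paint marker lying down, 135 mm long, 14 mm thick, at its middle. Leave alone.
- screwdriver_grip (a point): Screwdriver with a black handle lying beyond the wrenches, about 200 mm long, on its handle. Leave alone.

How it is judged:
By the outcome, as a careful person would: the job done as asked, in the order asked, and still so for the second after the job is handed in, with the robot touching nothing.
It also fails if it takes over 72 s, if anything falls off the work surface, if the arm or the gripper's body presses on something with over 40 N, if the wrist force passes 120 N, or if a joint passes its speed limit or range.

## Working session

There is one attempt and no reset: what is moved stays moved. The work goes in short steps, Python scripts to look and compute and a tool call to move; the robot and the scene stay as the last step left them, time stands still between calls to the robot, and variables do not carry over. Pictures are saved under pics/ and viewed, and the job is handed in when it is done.

Besides the shell and the picture viewer there is one more tool, called after "Emit:" as a command line: name --argument value ..., lists and objects as JSON in quotes. drive_tool: Moves the arm, as the interface text tells. Shifts and turns lie within -1 to 1; 1 stands for 0.3 m of shift or 2 rad of turn. Its arguments: {"type":"object","properties":{"increments":{"type":"array"}},"required":["increments"]}

```bash
mkdir -p pics; python3 - <<'E'
from bench import *
import cv2
for n in("scene","top"):
    im=get_image(n); cv2.imwrite(f"pics/{n}0.png",im[:,:,::-1])
    c=calibration(n); print(n,c)
print(read_state())
E
```

```text
scene {'fovy': 54.86184043259029, 'cx': 284.43767244120335, 'cy': 208.88032813442447, 'R': array([[-0.85089781,  0.52525353,  0.00903532],
       [ 0.43878211,  0.72006338, -0.53756766],
       [-0.28886532, -0.45345061, -0.84317221]]), 't': array([ 495.71990322, -198.15876452, 1189.16938637])}
top {'fovy': 49.275837099226884, 'cx': 281.50716714112394, 'cy': 201.04262054303473, 'R': array([[ 0.01841471, -0.99981698,  0.00518751],
       [-0.97545593, -0.01910419, -0.21936443],
       [ 0.21942339, -0.00102065, -0.9756292 ]]), 't': array([  13.25951118,  591.89110627, 1007.81228667])}
{'clock': 0.1, 'joints': array([ 1.46764489e+00,  3.85504616e-01,  6.74721983e-03, -4.36617404e-04,
       -1.19400524e+00, -2.58609568e-01]), 'joint_vel': array([ 0.00148142, -0.00243041,  0.00142707,  0.00217887, -0.00024768,
        0.0004927 ]), 'joint_efforts': array([-3.65136848e-04, -3.93323064e+01,  1.88928294e+01,  4.19798791e+00,
       -2.61284025e-03,  8.97428180e-06]), 'position': array([221.00033767, 584.08136589, 241.30967113]), 'ee_rot': array([ 9.83670691e-01, -1.79974900e-01, -1.25959754e-04,  9.95943995e-04]), 'contact_force': array([0.647582  , 0.10832066, 0.97558218]), 'wrist_torque': array([0.00878827, 0.05323439, 0.04031666]), 'gripper_width': 85.52580949484889}
```

View pics/scene0.png

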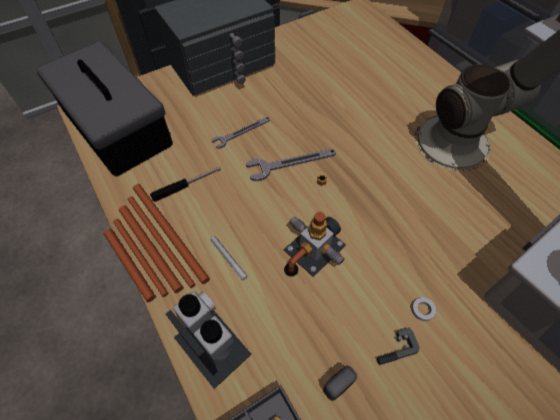

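View pics/top0.png

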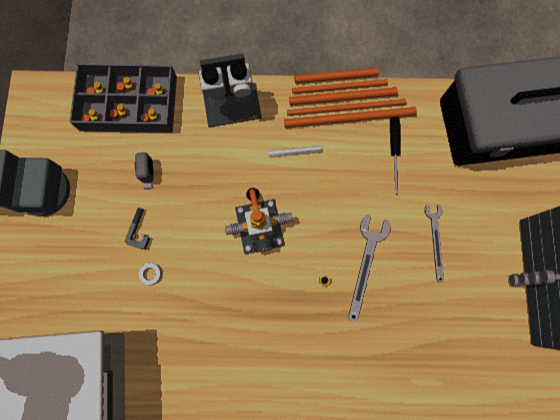

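The scene view shows the manifold near (317,235) and the big wrench from (258,165) to (333,155). In the top view the manifold is at (258,222), the big wrench jaw at (375,228) and its tail at (354,316). I'll zoom in and measure next.

```bash
cat > h.py <<'E'
import numpy as np, cv2
from bench import *
def K(n):
    c=calibration(n); f=210/np.tan(np.radians(c['fovy'])/2); return c,f
def ray(n,u,v,z):
    c,f=K(n); R=np.array(c['R']);t=np.array(c['t'])
    o=-R.T@t; d=R.T@np.array([(u-c['cx'])/f,(v-c['cy'])/f,1]); return o+d*(z-o[2])/d[2]
def proj(n,X):
    c,f=K(n); p=np.array(c['R'])@np.array(X,float)+np.array(c['t']); return np.array([c['cx']+f*p[0]/p[2],c['cy']+f*p[1]/p[2]])
def crop(n,x,y,w,h,s,name,im=None):
    im=get_image(n) if im is None else im
    cv2.imwrite("pics/"+name,cv2.resize(im[y:y+h,x:x+w,::-1],None,fx=s,fy=s,interpolation=cv2.INTER_CUBIC)); return im
def yaw():
    from scipy.spatial.transform import Rotation as Ro
    s=read_state(); M=Ro.from_quat(s['ee_rot']).as_matrix(); return M
E
python3 - <<'E'
from h import *
a=cv2.imread("pics/top0.png")[:,:,::-1];b=cv2.imread("pics/scene0.png")[:,:,::-1]
A=cv2.resize(a[180:260,215:305],None,fx=7,fy=7,interpolation=cv2.INTER_CUBIC)
cv2.imwrite("pics/t_man.png",A[:,:,::-1])
crop("scene",275,195,80,85,7,"s_man.png",b)
crop("top",320,190,130,140,4,"t_wr.png",a)
crop("scene",235,130,110,60,7,"s_wr.png",b)
print(ray("top",258,222,76),ray("top",375,228,5),ray("top",354,316,5))
print(yaw())
E
```

```text
[538.81978498  77.58957395  76.        ] [ 541.96864993 -205.88286987    5.        ] [ 331.70596275 -150.96939527    5.        ]
[[ 9.35218039e-01 -3.54071817e-01 -6.06295677e-04]
 [-3.54072319e-01 -9.35216087e-01 -1.91402265e-03]
 [ 1.10684006e-04  2.00470102e-03 -9.99997984e-01]]
```

View pics/t_man.png

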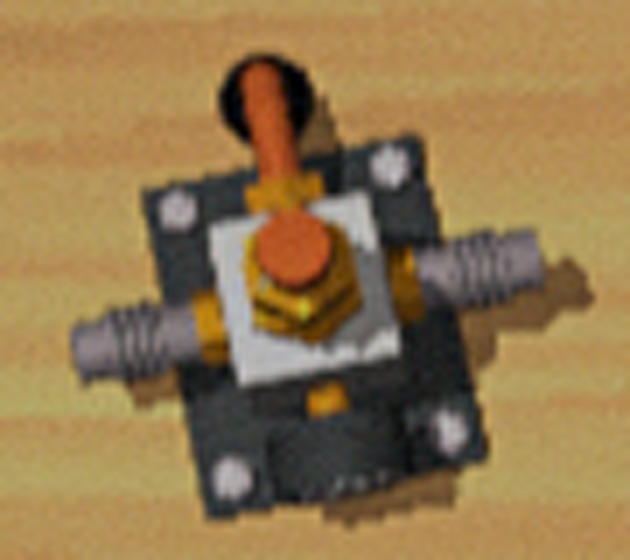

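View pics/s_man.png

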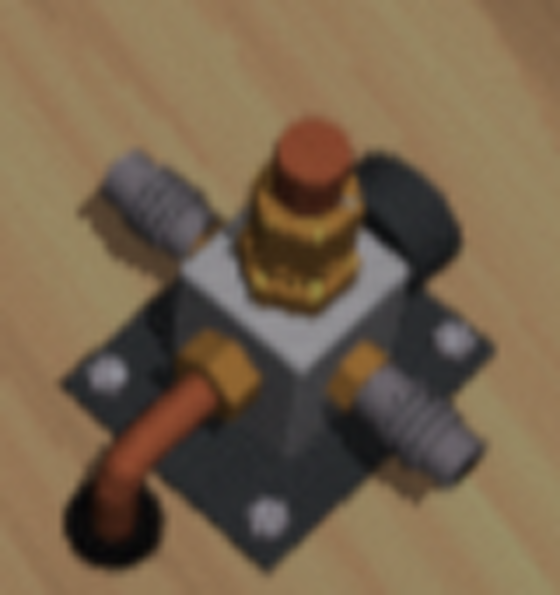

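View pics/t_wr.png

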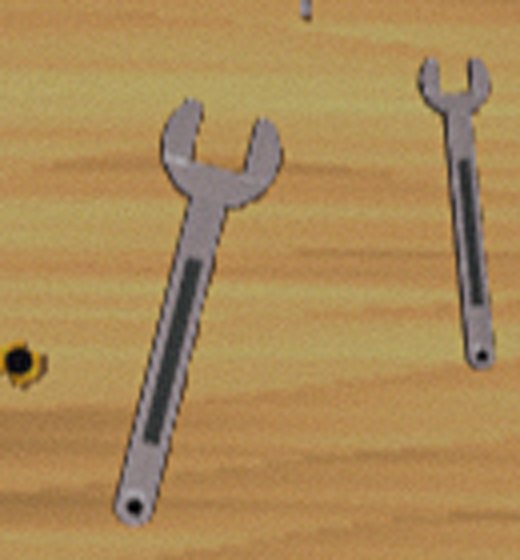

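View pics/s_wr.png

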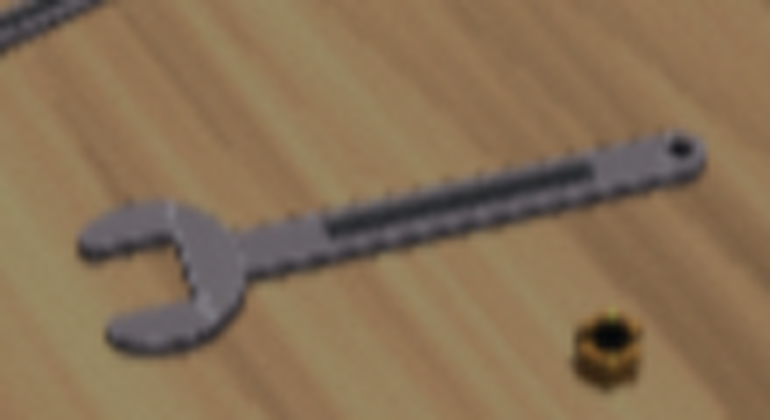

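```bash
python3 - <<'E'
from h import *
r=lambda *a:np.round(ray(*a),1)
o=np.array([215,180])
c=[np.array(p)/7+o for p in[(208,225),(368,193),(400,352),(240,385)]]
P=[r("top",*p,76) for p in c]; print("blk top",P,np.mean(P,0))
o2=np.array([275,195])
Q=[r("scene",*(np.array(p)/7+o2),76) for p in[(180,270),(408,268),(302,370)]]; print("blk scene",Q,(Q[0]+Q[1])/2)
print("tail",r("top",*(np.array([292,245])/7+o),150),r("scene",*(np.array([314,150])/7+o2),150))
print("bolts", np.mean([r("top",*(np.array(p)/7+o),12) for p in[(178,210),(390,165),(448,430),(232,478)]],0))
print("mark",r("scene",*(np.array([350,197])/7+o2),124))
# wrench
for nm,oo,s,pts in(("top",(320,190),4,dict(hole=(134,507),pr1=(192,100),pr2=(265,120),slot1=(192,260),slot2=(151,443),end=(128,523))),("scene",(235,130),7,dict(hole=(682,148),slot1=(330,227),slot2=(590,172),pr1=(83,250),pr2=(112,335)))):
    for k,p in pts.items(): print(nm,k,r(nm,p[0]/s+oo[0],p[1]/s+oo[1],10))
c=calibration("top");print(-np.array(c['R']).T@c['t']);c=calibration("scene");print(-np.array(c['R']).T@c['t'])
E
```

```text
blk top [array([561.3, 108.9,  76. ]), array([573.1,  56.5,  76. ]), array([520.2,  44.7,  76. ]), array([508.3,  96.6,  76. ])] [540.725  76.675  76.   ]
blk scene [array([576.2,  59.7,  76. ]), array([511.7,  98.3,  76. ]), array([562.7, 111.1,  76. ])] [543.95  79.    76.  ]
tail [540.9  77.1 150. ] [543.2  78.7 150. ]
bolts [541.2   76.75  12.  ]
mark [532.5  86.9 124. ]
top hole [ 330.1 -149.    10. ]
top pr1 [ 573.1 -188.5   10. ]
top pr2 [ 561.5 -232.9   10. ]
top slot1 [ 475.  -186.2   10. ]
top slot2 [ 366.9 -159.6   10. ]
top end [ 321.  -145.3   10. ]
scene hole [ 331.1 -147.4   10. ]
scene slot1 [ 475.  -186.7   10. ]
scene slot2 [ 370.3 -156.4   10. ]
scene pr1 [ 564.6 -227.5   10. ]
scene pr2 [ 575.3 -184.8   10. ]
[ 355.98193379   25.59330648 1113.02216822]
[852.26529357 421.53782716 891.67184409]
```

```bash
python3 - <<'E'
from h import *
a=cv2.imread("pics/top0.png");b=cv2.imread("pics/scene0.png")
A=[]
for n,im,ax,o in(("top",a,(540.9,76.9),(240,200)),("scene",b,(543.5,78.8),(300,205))):
    s=12
    z=cv2.resize(im[o[1]:o[1]+40,o[0]:o[0]+33],None,fx=s,fy=s,interpolation=cv2.INTER_CUBIC)
    z=cv2.convertScaleAbs(z,alpha=1.4)
    for zz,col in((124,(255,0,0)),):
        q=[proj(n,[ax[0]+18.5*np.cos(t),ax[1]+18.5*np.sin(t),zz]) for t in np.radians(143+60*np.arange(6))]
        q=[tuple(int(v) for v in ((p-o+.5)*s)) for p in q]
        for i,p in enumerate(q): cv2.circle(z,p,4,(255,0,0) if i else (0,255,0),-1)
    A.append(z)
cv2.imwrite("pics/nut0.png",np.hstack(A))
E
```

```text
(no output)
```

View pics/nut0.png

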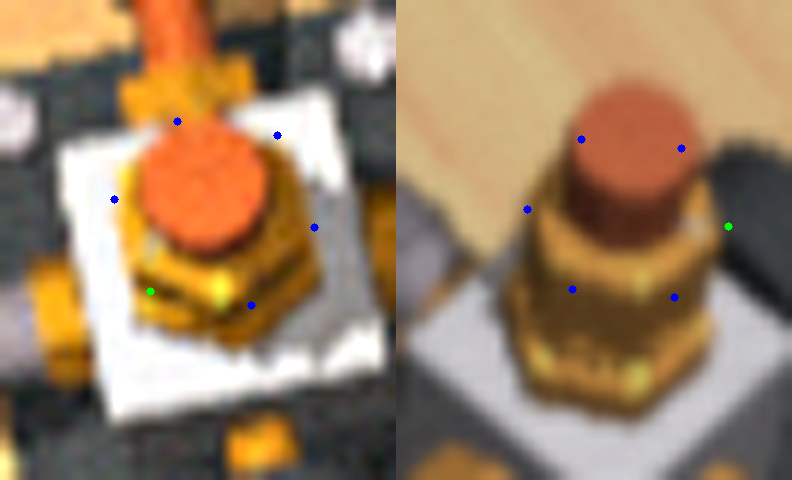

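```bash
python3 - <<'E'
from h import *
for n,o,ax,pts in(("top",(240,200),(540.9,76.9),[(152,245),(222,275),(310,240),(130,250)]),("scene",(300,205),(543.5,78.8),[(299,222),(246,265),(145,230)])):
    for p in pts:
        X=ray(n,p[0]/12+o[0]-.5,p[1]/12+o[1]-.5,124)[:2]-ax
        print(n,p,np.hypot(*X),np.degrees(np.arctan2(X[1],X[0])))
E
```

```text
top (152, 245) 12.786703044317271 118.78590931005611
top (222, 275) 11.600608648634356 -171.35045565038283
top (310, 240) 18.239931755880416 -104.83631928446367
top (130, 250) 16.79737244534212 115.23919728123028
scene (299, 222) 12.354665100223105 144.72421752126576
scene (246, 265) 10.168393999059676 70.56438595719663
scene (145, 230) 16.245161171033942 -22.38253985293106
```

The white mark is at top (252,220) and scene (325,223), about 130° in yaw. The manifold axis is near (542,78) and the wrench grip near (455,-181), yaw -0.25. I'll move above the nut.

Emit:
drive_tool --increments '[[1,[0.1065,0.08,0],0],[1,[0.1065,0.08,0],0],[1,[0.1065,0.08,0],0],[1,[0.1065,0.08,0],0],[1,[0.1065,0.08,0],0],[1,[0.1065,0.08,0],0],[1,[0.1065,0.08,0],0],[1,[0.1065,0.08,0],0],[1,[0.1065,0.08,0],0],[1,[0.1065,0.08,0],0],[1,[0.1065,0.08,0],0],[1,[0.1065,0.08,0],0],[1,[0.1065,0.08,0],0],[1,[0.1065,0.08,0],0],[1,[0.1065,0.08,0],0],[1,[0,0,0],-0.0675],[1,[0,0,0],-0.0675],[1,[0,0,0],-0.0675],[1,[0,0,0],-0.0675],[1,[0,0,0],0]]'

```text
clock: 2.6
position: [541.7, 78.1, 241.8]
ee_rot: [0.996, 0.088, -0.0, 0.0]
contact_force: [-0.0, 0.0, -0.1]
gripper_width: 85.5
```

```bash
cat > st.py <<'E'
from h import *
def st():
    s=read_state();M=yaw()
    print(s['clock'],np.round(s['position'],1),"xyaw",round(float(np.arctan2(M[1,0],M[0,0])),4),"F",np.round(s['contact_force'],1),"T",np.round(s['wrist_torque'],2),"w",round(s['gripper_width'],1),"q",np.round(s['joints'],2), "tilt",np.round(M[:2,2],3))
st()
E
python3 st.py
```

```text
2.6 [541.7  78.1 241.8] xyaw 0.1765 F [-0.   0.  -0.1] T [ 0.04 -0.01  0.  ] w 85.5 q [ 0.44  0.25 -0.18 -0.   -1.13  1.31] tilt [-0.001 -0.   ]
```

Emit:
drive_tool --increments '[[1,[0,0,0.065],0],[1,[0,0,0.065],0],[1,[0,0,0.065],0],[1,[0,0,0.065],0],[1,[0,0,0.065],0],[1,[0,0,0.065],0],[1,[0,0,0.065],0],[0,[0,0,0],0],[-0.1,[0,0,0],0],[-0.1,[0,0,0],0]]'

```text
clock: 3.85
position: [542.6, 78.4, 106.8]
ee_rot: [0.996, 0.089, 0.001, -0.0]
contact_force: [-1.2, 0.3, 0.2]
gripper_width: 38.4
```

```bash
python3 st.py; python3 - <<'E'
from h import *
crop("top",200,160,110,110,5,"t1.png");crop("scene",270,150,100,120,5,"s1.png")
E
```

```text
3.85 [542.6  78.4 106.8] xyaw 0.1778 F [-1.2  0.3  0.2] T [-0.04  0.02 -0.05] w 38.4 q [ 0.44  0.39 -0.36  0.   -0.81  1.31] tilt [0.002 0.001]
```

View pics/s1.png

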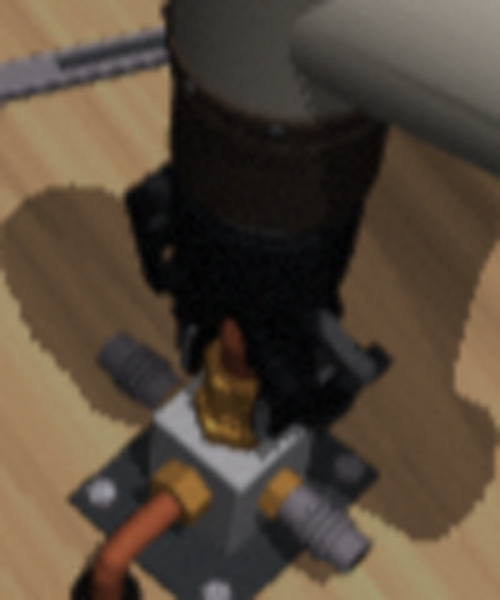

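View pics/t1.png

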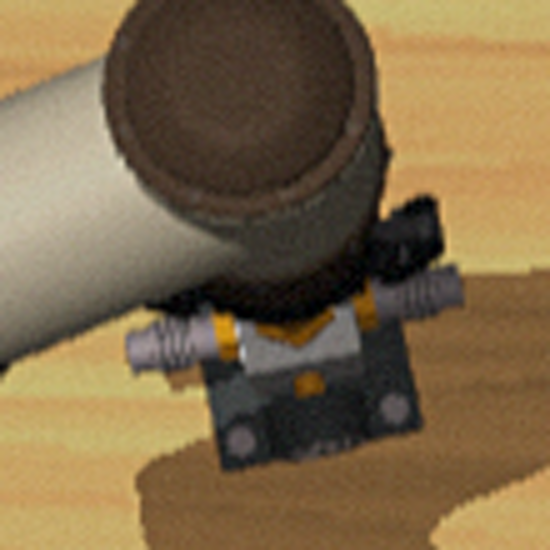

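The fingers straddle the nut with no contact. Next I lower 2 mm and close.

Emit:
drive_tool --increments '[[-0.1,[0,0,0.007],0],[-1,[0,0,0],0],[-1,[0,0,0],0],[-1,[0,0,0],0],[-1,[0,0,0],0]]'

```text
clock: 4.58
position: [541.9, 79.1, 104.1]
ee_rot: [0.996, 0.089, 0.0, -0.001]
contact_force: [-2.8, 5.3, 3.9]
gripper_width: 31.1
```

```bash
python3 st.py
```

```text
4.575 [541.9  79.1 104.1] xyaw 0.1781 F [-2.8  5.3  3.9] T [ 1.4   0.81 -0.05] w 31.1 q [ 0.44  0.4  -0.36 -0.   -0.81  1.31] tilt [0.    0.001]
```

Emit:
drive_tool --increments '[[-1,[0,0,0],0.05],[-1,[0,0,0],0.05],[-1,[0,0,0],0.05],[-1,[0,0,0],0.05],[-1,[0,0,0],0.05],[-1,[0,0,0],0]]'

```text
clock: 5.32
position: [541.9, 78.5, 104.1]
ee_rot: [0.987, -0.16, -0.0, -0.0]
contact_force: [-2.0, 3.1, 3.8]
gripper_width: 31.4
```

```bash
python3 st.py
```

```text
5.325 [541.9  78.5 104.1] xyaw -0.321 F [-2.   3.1  3.8] T [ 0.88  0.84 -0.12] w 31.4 q [ 0.44  0.4  -0.36 -0.   -0.81  0.81] tilt [0. 0.]
```

Emit:
drive_tool --increments '[[-1,[0,0,0],0.05],[-1,[0,0,0],0.05],[-1,[0,0,0],0.05],[-1,[0,0,0],0.05],[-1,[0,0,0],0.05],[-1,[0,0,0],0]]'

```text
clock: 6.08
position: [541.6, 78.0, 104.0]
ee_rot: [0.917, -0.399, -0.0, 0.0]
contact_force: [-4.2, 1.2, 5.0]
gripper_width: 31.7
```

```bash
python3 st.py
```

```text
6.075 [541.6  78.  104. ] xyaw -0.8199 F [-4.2  1.2  5. ] T [ 0.48  0.98 -0.12] w 31.7 q [ 0.44  0.4  -0.36 -0.   -0.81  0.31] tilt [-0.001 -0.   ]
```

Emit:
drive_tool --increments '[[-1,[0,0,0],0.025],[-1,[0,0,0],0.025]]'

```text
clock: 6.32
position: [541.5, 77.9, 104.0]
ee_rot: [0.896, -0.444, -0.0, 0.001]
contact_force: [-4.4, 2.1, 6.5]
gripper_width: 31.4
```

```bash
python3 st.py
```

```text
6.325 [541.5  77.9 104. ] xyaw -0.9198 F [-4.4  2.1  6.5] T [0.49 1.05 0.12] w 31.4 q [ 0.44  0.4  -0.36  0.   -0.81  0.21] tilt [-0.001 -0.001]
```

Emit:
drive_tool --increments '[[-1,[0,0,0],0.025],[-1,[0,0,0],0.025]]'

```text
clock: 6.58
position: [541.4, 77.8, 104.0]
ee_rot: [0.873, -0.488, -0.0, 0.001]
contact_force: [-3.8, 1.2, 6.2]
gripper_width: 31.4
```

```bash
python3 st.py
```

```text
6.575 [541.4  77.8 104. ] xyaw -1.0199 F [-3.8  1.2  6.2] T [0.39 1.11 0.12] w 31.4 q [ 0.44  0.4  -0.36  0.   -0.81  0.11] tilt [-0.001 -0.001]
```

Emit:
drive_tool --increments '[[-1,[0,0,0],0.025],[-1,[0,0,0],0.025]]'

```text
clock: 6.82
position: [541.3, 77.8, 104.0]
ee_rot: [0.847, -0.531, -0.0, 0.001]
contact_force: [-4.9, 0.8, 5.8]
gripper_width: 30.9
```

```bash
python3 st.py
```

```text
6.825 [541.3  77.8 104. ] xyaw -1.1199 F [-4.9  0.8  5.8] T [0.42 1.18 0.11] w 30.9 q [ 0.44  0.4  -0.37  0.   -0.81  0.01] tilt [-0.002 -0.001]
```

Emit:
drive_tool --increments '[[-1,[0,0,0],0.025],[-1,[0,0,0],0.025]]'

```text
clock: 7.08
position: [541.1, 77.7, 104.0]
ee_rot: [0.82, -0.573, -0.0, 0.001]
contact_force: [-5.3, 1.4, 6.1]
gripper_width: 31.0
```

```bash
python3 st.py
```

```text
7.075 [541.1  77.7 104. ] xyaw -1.2199 F [-5.3  1.4  6.1] T [0.34 1.23 0.13] w 31.0 q [ 0.44  0.4  -0.37  0.   -0.81 -0.09] tilt [-0.002 -0.001]
```

Running torque is 0.12 N m, and the nut has turned about 1.4 rad.

Emit:
drive_tool --increments '[[-1,[0,0,0],0.025],[-1,[0,0,0],0.025]]'

```text
clock: 7.32
position: [541.1, 77.7, 104.0]
ee_rot: [0.79, -0.613, -0.0, 0.001]
contact_force: [-4.6, 1.3, 6.3]
gripper_width: 31.3
```

```bash
python3 st.py
```

```text
7.325 [541.1  77.7 104. ] xyaw -1.3199 F [-4.6  1.3  6.3] T [0.35 1.29 0.05] w 31.3 q [ 0.44  0.4  -0.37  0.   -0.81 -0.19] tilt [-0.002 -0.001]
```

Emit:
drive_tool --increments '[[-1,[0,0,0],0.025],[-1,[0,0,0],0.025]]'

```text
clock: 7.58
position: [540.9, 77.6, 104.0]
ee_rot: [0.758, -0.652, -0.0, 0.001]
contact_force: [-5.9, 0.7, 6.6]
gripper_width: 31.5
```

```bash
python3 st.py
```

```text
7.575 [540.9  77.6 104. ] xyaw -1.42 F [-5.9  0.7  6.6] T [0.3  1.39 0.13] w 31.5 q [ 0.44  0.4  -0.37  0.   -0.81 -0.29] tilt [-0.002 -0.001]
```

Emit:
drive_tool --increments '[[-1,[0,0,0],0.02],[-1,[0,0,0],0.02]]'

```text
clock: 7.82
position: [540.9, 77.6, 104.0]
ee_rot: [0.732, -0.682, -0.0, 0.001]
contact_force: [-5.8, 1.3, 7.2]
gripper_width: 31.1
```

```bash
python3 st.py
```

```text
7.825 [540.9  77.6 104. ] xyaw -1.4996 F [-5.8  1.3  7.2] T [0.37 1.4  0.13] w 31.1 q [ 0.44  0.4  -0.37  0.   -0.81 -0.37] tilt [-0.002 -0.001]
```

Emit:
drive_tool --increments '[[-1,[0,0,0],0.02],[-1,[0,0,0],0.02]]'

```text
clock: 8.07
position: [540.7, 77.6, 104.0]
ee_rot: [-0.704, 0.71, 0.001, -0.001]
contact_force: [-6.6, 2.0, 6.1]
gripper_width: 30.9
```

```bash
python3 st.py
```

```text
8.075 [540.7  77.6 104. ] xyaw -1.5797 F [-6.6  2.   6.1] T [0.42 1.48 0.13] w 30.9 q [ 0.44  0.4  -0.37 -0.   -0.81 -0.45] tilt [-0.003 -0.001]
```

Emit:
drive_tool --increments '[[-1,[0,0,0],0.02],[-1,[0,0,0],0.02]]'

```text
clock: 8.32
position: [540.6, 77.6, 104.0]
ee_rot: [-0.675, 0.738, 0.001, -0.001]
contact_force: [-6.1, 1.6, 6.6]
gripper_width: 31.1
```

```bash
python3 st.py
```

```text
8.325 [540.6  77.6 104. ] xyaw -1.6597 F [-6.1  1.6  6.6] T [0.42 1.57 0.14] w 31.1 q [ 0.44  0.4  -0.37 -0.   -0.81 -0.53] tilt [-0.003 -0.001]
```

Emit:
drive_tool --increments '[[-1,[0,0,0],0.02],[-1,[0,0,0],0.02]]'

```text
clock: 8.57
position: [540.6, 77.6, 104.0]
ee_rot: [-0.645, 0.764, 0.0, -0.002]
contact_force: [-6.0, 1.7, 6.8]
gripper_width: 31.1
```

```bash
python3 st.py
```

```text
8.575 [540.6  77.6 104. ] xyaw -1.7397 F [-6.   1.7  6.8] T [0.43 1.61 0.14] w 31.1 q [ 0.44  0.4  -0.37 -0.   -0.81 -0.61] tilt [-0.003 -0.001]
```

Emit:
drive_tool --increments '[[-1,[0,0,0],0.02],[-1,[0,0,0],0.02]]'

```text
clock: 8.82
position: [540.4, 77.6, 104.0]
ee_rot: [-0.614, 0.789, 0.0, -0.002]
contact_force: [-6.0, 2.3, 7.4]
gripper_width: 31.3
```

```bash
python3 st.py
```

```text
8.825 [540.4  77.6 104. ] xyaw -1.8197 F [-6.   2.3  7.4] T [0.53 1.69 0.1 ] w 31.3 q [ 0.44  0.4  -0.37 -0.   -0.81 -0.69] tilt [-0.003 -0.001]
```

Emit:
drive_tool --increments '[[-1,[0,0,0],0.02],[-1,[0,0,0],0.02]]'

```text
clock: 9.07
position: [540.3, 77.4, 104.0]
ee_rot: [-0.583, 0.812, 0.0, -0.002]
contact_force: [-7.0, 1.7, 7.5]
gripper_width: 31.3
```

```bash
python3 st.py
```

```text
9.075 [540.3  77.4 104. ] xyaw -1.8958 F [-7.   1.7  7.5] T [0.38 1.89 1.  ] w 31.3 q [ 0.44  0.4  -0.37  0.   -0.81 -0.77] tilt [-0.004 -0.002]
```

Emit:
drive_tool --increments '[[-1,[0,0,0],0.02],[-1,[0,0,0],0.02]]'

```text
clock: 9.32
position: [540.2, 77.5, 104.0]
ee_rot: [-0.551, 0.835, 0.0, -0.002]
contact_force: [-7.6, 1.3, 8.1]
gripper_width: 30.9
```

```bash
python3 st.py
```

```text
9.325 [540.2  77.5 104. ] xyaw -1.9756 F [-7.6  1.3  8.1] T [0.44 1.93 1.05] w 30.9 q [ 0.44  0.4  -0.37  0.   -0.81 -0.85] tilt [-0.004 -0.003]
```

Torque rose to about 1 N m at xyaw ≈ -1.86, which is finger-tight. I went roughly 0.1 rad past that, so I'll subtract it from the wrench stroke. Now I release, rise and look.

Emit:
drive_tool --increments '[[0.3,[0,0,0],0],[0.3,[0,0,0],0],[0.3,[0,0,0],0]]'

```text
clock: 9.7
position: [542.3, 78.1, 103.5]
ee_rot: [-0.548, 0.836, -0.0, 0.0]
contact_force: [-0.3, -0.2, 0.5]
gripper_width: 55.7
```

```bash
python3 st.py
```

```text
9.7 [542.3  78.1 103.5] xyaw -1.9813 F [-0.3 -0.2  0.5] T [-0.02 -0.04  0.  ] w 55.7 q [ 0.44  0.4  -0.36  0.   -0.81 -0.85] tilt [ 0. -0.]
```

Emit:
drive_tool --increments '[[0.3,[0,0,-0.08],0],[0.3,[0,0,-0.08],0],[0.3,[0,0,-0.08],0],[0.3,[0,0,-0.08],0]]'

```text
clock: 10.2
position: [542.1, 78.1, 200.4]
ee_rot: [-0.548, 0.836, -0.0, 0.0]
contact_force: [-0.4, -0.4, 0.1]
gripper_width: 55.5
```

```bash
python3 st.py
```

```text
10.2 [542.1  78.1 200.4] xyaw -1.9814 F [-0.4 -0.4  0.1] T [ 0.03 -0.02  0.02] w 55.5 q [ 0.44  0.29 -0.25  0.   -1.04 -0.85] tilt [0. 0.]
```

Emit:
drive_tool --increments '[[0.3,[0.1137,-0.01,0],0],[0.3,[0.1137,-0.01,0],0],[0.3,[0.1137,-0.01,0],0],[0.3,[0.1137,-0.01,0],0],[0.3,[0.1137,-0.01,0],0],[0.3,[0.1137,-0.01,0],0],[0.3,[0.1137,-0.01,0],0],[0.3,[0.1137,-0.01,0],0],[0.3,[0,0,0],-0.0866],[0.3,[0,0,0],-0.0866],[0.3,[0,0,0],-0.0866],[0.3,[0,0,0],-0.0866],[0.3,[0,0,0],-0.0866],[0.3,[0,0,0],-0.0866],[0.3,[0,0,0],-0.0866],[0.3,[0,0,0],-0.0866],[0.3,[0,0,0],-0.0866],[0.3,[0,0,0],-0.0866]]'

```text
clock: 12.45
position: [455.1, -181.7, 199.7]
ee_rot: [0.993, -0.122, 0.0, 0.0]
contact_force: [-0.3, -0.3, -0.1]
gripper_width: 55.2
```

```bash
python3 st.py; python3 - <<'E'
from h import *
t=get_image("top");s=get_image("scene")
crop("top",320,180,120,150,4,"t2.png",t);crop("scene",230,80,120,110,5,"s2.png",s)
A=[cv2.convertScaleAbs(cv2.resize(im[o[1]:o[1]+40,o[0]:o[0]+33,::-1],None,fx=12,fy=12,interpolation=cv2.INTER_CUBIC),alpha=1.4) for im,o in((t,(240,200)),(s,(300,205)))]
cv2.imwrite("pics/nut2.png",np.hstack(A))
E
```

```text
12.45 [ 455.1 -181.7  199.7] xyaw -0.2437 F [-0.3 -0.3 -0.1] T [ 0.05 -0.03 -0.04] w 55.2 q [-0.05  0.19 -0.38  0.   -1.    1.37] tilt [ 0. -0.]
```

View pics/nut2.png

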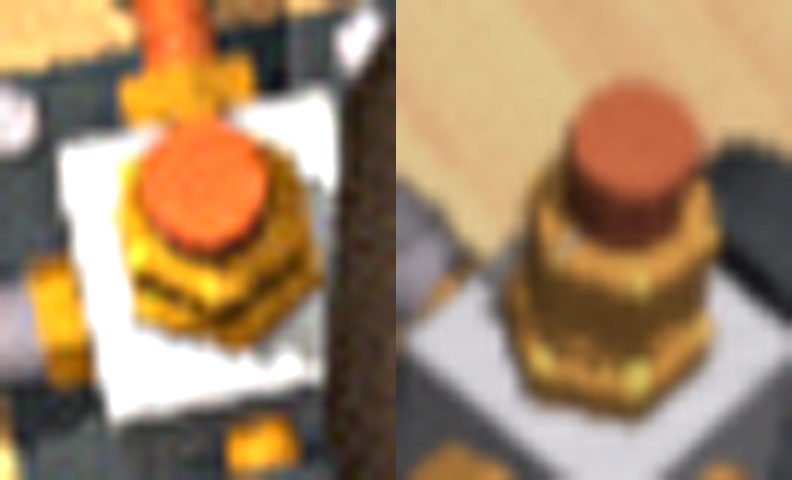

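View pics/t2.png

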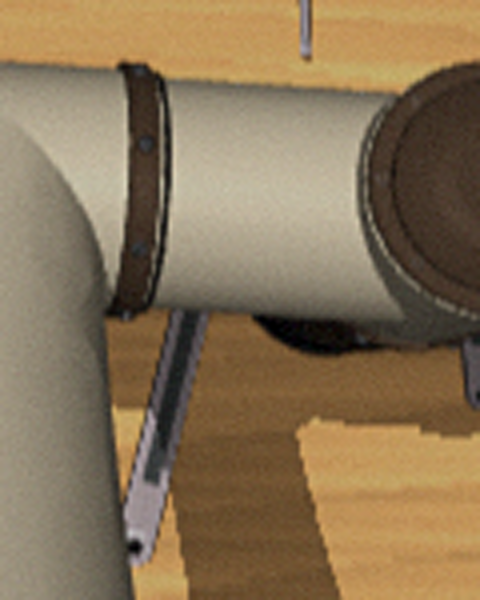

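View pics/s2.png

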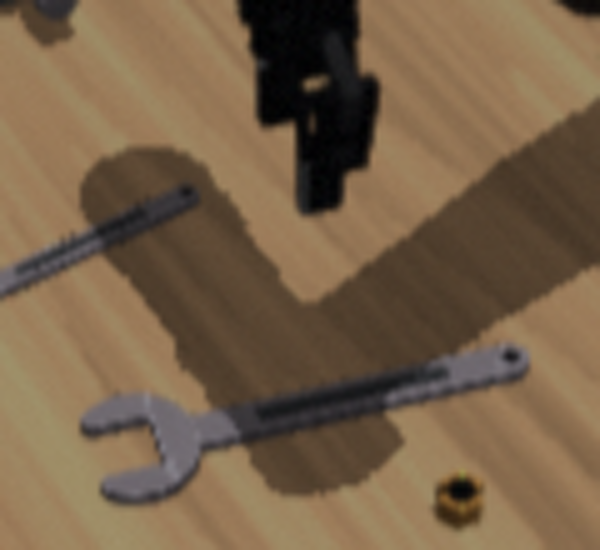

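Emit:
drive_tool --increments '[[0.1,[0,0,0.09],0],[0.1,[0,0,0.09],0],[0.1,[0,0,0.09],0],[0.1,[0,0,0.09],0],[0.1,[0,0,0.09],0],[0.1,[0,0,0.09],0],[0.1,[0,0,0.05],0],[0,[0,0,0.029],0],[0,[0,0,0],0]]'

```text
clock: 13.68
position: [454.9, -181.6, 13.7]
ee_rot: [0.992, -0.125, -0.0, 0.0]
contact_force: [1.1, -0.2, 0.7]
gripper_width: 42.8
```

```bash
python3 st.py; python3 - <<'E'
from h import *
s=get_image("scene")
crop("scene",230,110,120,90,6,"s3.png",s)
X=ray("scene",174/12+300-.5,240/12+205-.5,124)[:2]-(543.5,78.8);print(np.hypot(*X),np.degrees(np.arctan2(X[1],X[0])))
E
```

```text
13.675 [ 454.9 -181.6   13.7] xyaw -0.2509 F [ 1.1 -0.2  0.7] T [-0.04 -0.04 -0.03] w 42.8 q [-0.05  0.46 -0.58  0.   -0.52  1.37] tilt [-0.001 -0.   ]
11.78003991869753 -8.058924980010403
```

View pics/s3.png

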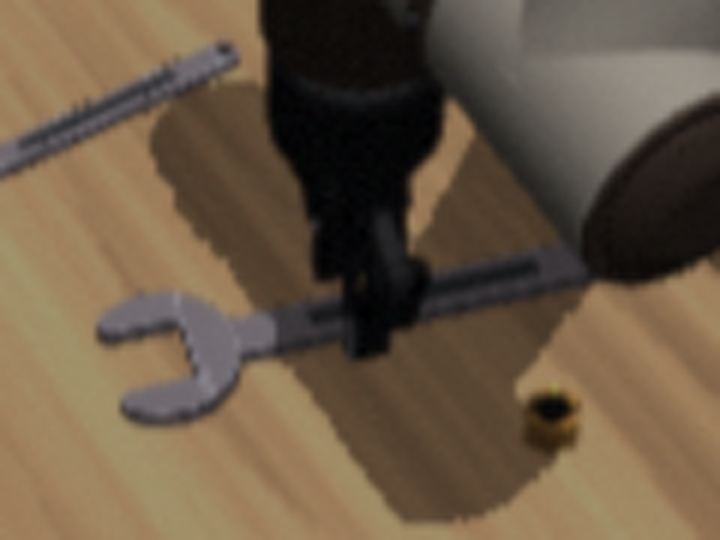

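The fingers straddle the wrench handle and alignment looks good, so I close.

Emit:
drive_tool --increments '[[-1,[0,0,0],0],[-1,[0,0,0],0],[-1,[0,0,0],0],[-1,[0,0,0],0]]'

```text
clock: 14.22
position: [455.7, -181.6, 15.0]
ee_rot: [0.992, -0.125, 0.001, -0.0]
contact_force: [-0.1, 0.6, 6.3]
gripper_width: 19.8
```

```bash
python3 st.py
```

```text
14.225 [ 455.7 -181.6   15. ] xyaw -0.2499 F [-0.1  0.6  6.3] T [ 0.36  0.22 -0.15] w 19.8 q [-0.05  0.46 -0.58  0.   -0.52  1.37] tilt [ 0.002 -0.   ]
```

Emit:
drive_tool --increments '[[-1,[0,0,-0.02],0],[-1,[0,0,-0.05],0],[-1,[0,0,-0.09],0],[-1,[0,0,-0.09],0],[-1,[0,0,-0.09],0],[-1,[0,0,-0.02],0],[-1,[0,0,0],0]]'

```text
clock: 15.1
position: [454.3, -181.4, 121.4]
ee_rot: [0.992, -0.125, -0.0, -0.0]
contact_force: [-0.9, -0.2, -4.6]
gripper_width: 19.7
```

```bash
python3 st.py;  python3 - <<'E'
from h import *
s=get_image("scene")
crop("scene",215,70,150,110,5,"s4.png",s)
s=get_image("top")
crop("top",320,150,150,190,3,"t4.png",s)
E
```

```text
15.1 [ 454.3 -181.4  121.4] xyaw -0.2503 F [-0.9 -0.2 -4.6] T [0.07 0.01 0.02] w 19.7 q [-0.05  0.29 -0.48 -0.   -0.8   1.37] tilt [-0.001  0.001]
```

View pics/s4.png

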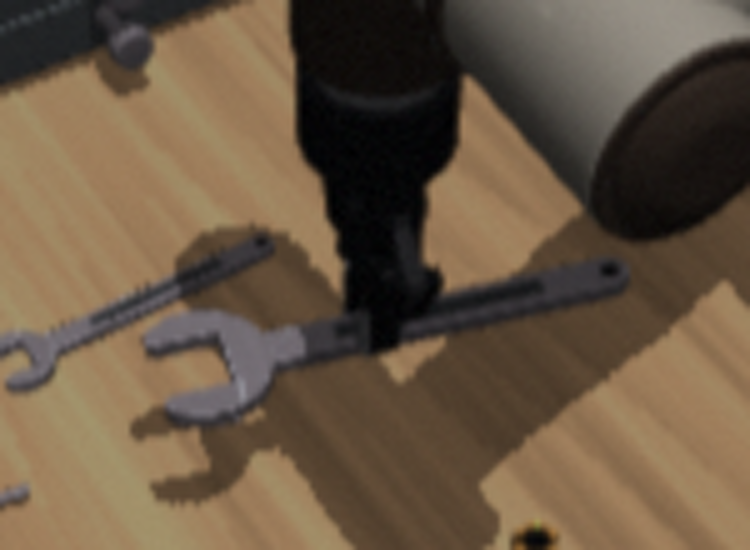

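View pics/t4.png

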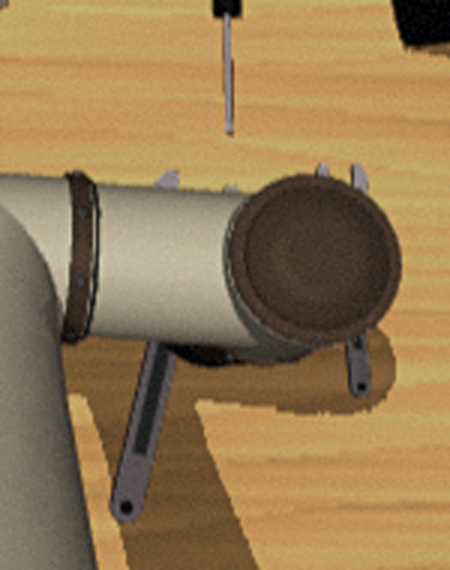

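```bash
python3 - <<'E'
from h import *
d=np.array([np.cos(-.25),np.sin(-.25)]);n=np.array([-d[1],d[0]])
T=np.array([454.3,-181.4])
def r(nm,u,v,z):
    X=ray(nm,u,v,z)[:2]-T; print(nm,np.round([X@d,X@n],1))
for z in(116,):
    r("scene",145/5+215,345/5+70,z);r("scene",168/5+215,412/5+70,z);r("scene",610/5+215,268/5+70,z)
    r("top",125/3+320,507/3+150,z)
    r("scene",235/5+215,350/5+70,z)  # jaw back
    r("top",176/3+320,170/3+150,z)
for u in ((331.1,-147.4),(330.1,-149)): X=np.array(u)-(455.3,-181.5);print(X@d,X@n)
E
```

```text
scene [117.7 -19.4]
scene [117.8  27.2]
scene [-129.5   -0.7]
top [-130.    -0.2]
scene [74.7 -2.8]
top [116.3  18.6]
-128.7753977870413 2.3123418409212326
-129.3484638739447 0.5146780069296835
```

Emit:
drive_tool --increments '[[-1,[0,0,0],-0.035],[-1,[0,0,0],-0.0708],[-1,[0,0,0],-0.0708],[-1,[0,0,0],-0.0708],[-1,[0,0,0],-0.0708],[-1,[0,0,0],-0.0708],[-1,[0,0,0],-0.0708],[-1,[0,0,0],-0.0708],[-1,[0,0,0],-0.0708],[-1,[0,0,0],-0.0708],[-1,[0,0,0],-0.036],[-1,[0.07,-0.0151,0],0],[-1,[0.07,-0.0151,0],0],[-1,[0.07,-0.0151,0],0],[-1,[0.07,-0.0151,0],0],[-1,[0.07,-0.0151,0],0],[-1,[0,0,0],0]]'

```text
clock: 17.32
position: [475.1, -75.2, 120.9]
ee_rot: [0.834, 0.552, -0.001, -0.001]
contact_force: [-1.0, 0.8, -3.6]
gripper_width: 19.7
```

```bash
python3 st.py;  python3 - <<'E'
from h import *
s=get_image("scene")
crop("scene",260,130,110,110,6,"s5.png",s)
s=get_image("top")
crop("top",220,170,150,150,4,"t5.png",s)
E
```

```text
17.325 [475.1 -75.2 120.9] xyaw 1.1686 F [-1.   0.8 -3.6] T [-0.01 -0.04  0.  ] w 19.7 q [ 0.18  0.28 -0.5  -0.   -0.79  2.56] tilt [-0.002 -0.   ]
```

View pics/s5.png

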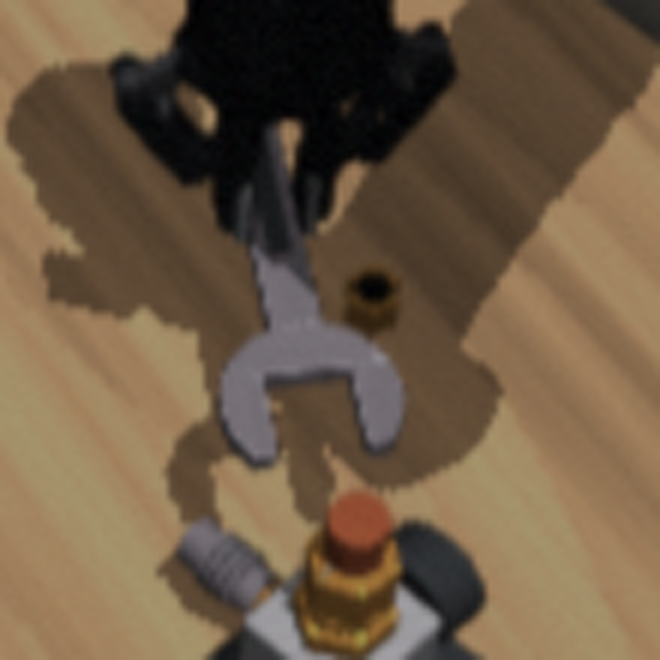

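View pics/t5.png

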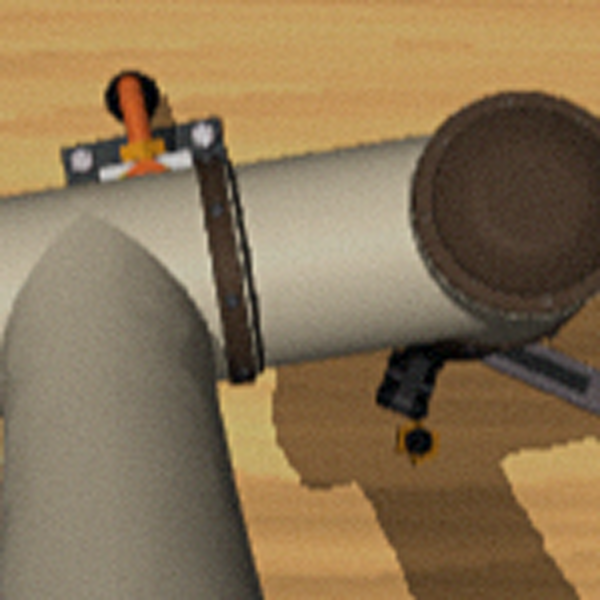

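```bash
python3 - <<'E'
from h import *
psi=1.1686
d=np.array([np.cos(psi),np.sin(psi)]);n=np.array([-d[1],d[0]])
T=np.array([475.1,-75.2])
for A in((543.5,78.8),(541,78.3)): X=np.array(A)-T;print("nut",X@d,X@n)
def r(u,v,z):
    X=ray("scene",u/6+260-.5+.08,v/6+130-.5+.08,z)[:2]-T; print(np.round([X@d,X@n],1))
r(262,463,116);r(383,448,116)
for p in((265,380),(360,372),(268,440),(360,430),(270,400)): r(*p,116)
E
```

```text
nut 168.48585651852483 -2.6601039865139557
nut 167.0471538959758 -0.5553154546489082
[117.4 -28. ]
[117.3  18.9]
[ 79.7 -20.1]
[81.3 17.2]
[107.4 -23.9]
[107.9  11.9]
[ 89.2 -19.9]
```

Emit:
drive_tool --increments '[[-1,[0.05,0.002,0],0.0013],[-1,[0.05,0,0],0],[-1,[0,0,0],0]]'

```text
clock: 17.8
position: [488.7, -47.8, 122.1]
ee_rot: [0.835, 0.55, 0.0, 0.0]
contact_force: [0.3, 0.0, -3.8]
gripper_width: 19.4
```

```bash
python3 st.py;  python3 - <<'E'
from h import *
s=get_image("scene")
crop("scene",280,160,80,90,7,"s6.png",s)
E
```

```text
17.8 [488.7 -47.8 122.1] xyaw 1.1654 F [ 0.3  0.  -3.8] T [-0.05  0.03 -0.04] w 19.4 q [ 0.23  0.29 -0.48  0.   -0.8   2.5 ] tilt [0.001 0.   ]
```

View pics/s6.png

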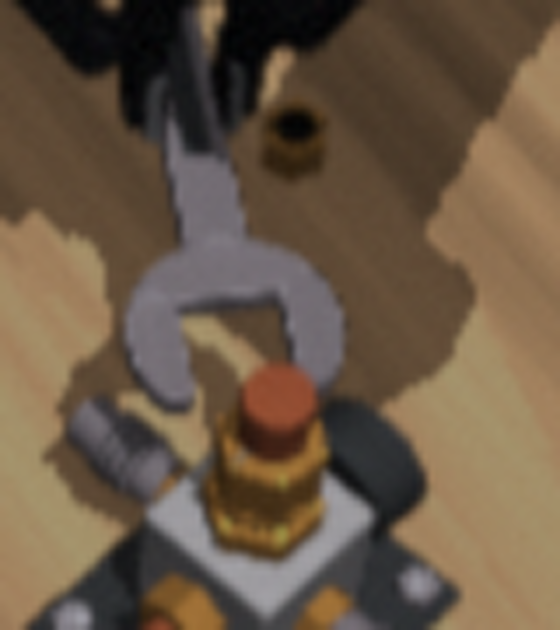

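```bash
python3 - <<'E'
from h import *
psi=1.1654
d=np.array([np.cos(psi),np.sin(psi)]);n=np.array([-d[1],d[0]])
T=np.array([488.7,-47.8])
for A in((543.5,78.8),(541,78.3)): X=np.array(A)-T;print("nut",X@d,X@n)
def r(nm,u,v,z):
    X=ray("scene",u/7+280-.43,v/7+160-.43,z)[:2]-T; print(nm,np.round([X@d,X@n],1))
for z in (117,112):
  r("Lin tip",190,400,z);r("Rtip in",292,350,z);r("Lin mid",180,330,z);r("Rin mid",283,310,z);r("Lout",127,330,z);r("Rout",342,320,z);r("handle L",182,245,z);r("handle R",245,240,z)
r("nut L",210,490,98);r("nut R",328,440,124);r("nutL",222,430,124)
r("tail",278,393,150)
E
```

```text
nut 137.95077255176741 -0.429362749357085
nut 136.50534198356252 1.670811165464947
Lin tip [114.9 -23. ]
Rtip in [100.8  13.1]
Lin mid [ 88.1 -21.5]
Rin mid [85.2 13.3]
Lout [ 85.7 -38.6]
Rout [91.7 31.6]
handle L [ 55.1 -15. ]
handle R [56.1  6.1]
Lin tip [111.9 -22.2]
Rtip in [97.8 14.2]
Lin mid [ 85.  -20.7]
Rin mid [82.  14.3]
Lout [ 82.5 -37.9]
Rout [88.6 32.8]
handle L [ 51.7 -14.1]
handle R [52.7  7.1]
nut L [137.9 -19.5]
nut R [139.7  16.3]
nutL [131.4 -16.1]
tail [135.8  -1.1]
```

Emit:
drive_tool --increments '[[-1,[0.01,-0.008,0],0],[-1,[0.015,0,0],0],[-1,[0,0,0],0],[-1,[0,0,0],0]]'

```text
clock: 18.35
position: [488.5, -41.0, 122.0]
ee_rot: [0.835, 0.55, -0.0, -0.0]
contact_force: [0.5, 0.1, -3.5]
gripper_width: 19.9
```

```bash
python3 st.py;  python3 - <<'E'
from h import *
s=get_image("scene")
crop("scene",290,180,60,60,10,"s7.png",s)
T=read_state()['position'][:2]
psi=1.1654
d=np.array([np.cos(psi),np.sin(psi)]);n=np.array([-d[1],d[0]])
for A in((543.5,78.8),(541,78.3)): X=np.array(A)-T;print("nut",X@d,X@n)
E
```

```text
18.35 [488.5 -41.  122. ] xyaw 1.164 F [ 0.5  0.1 -3.5] T [0.02 0.03 0.02] w 19.9 q [ 0.25  0.29 -0.48  0.   -0.8   2.49] tilt [-0. -0.]
nut 131.7783725259192 -3.281182437854536
nut 130.33294195771433 -1.1810085230324971
```

View pics/s7.png

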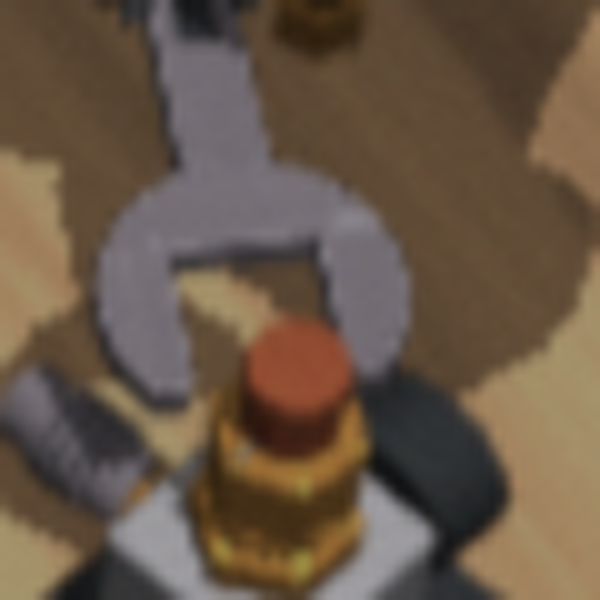

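```bash
python3 - <<'E'
from h import *
psi=1.164
d=np.array([np.cos(psi),np.sin(psi)]);n=np.array([-d[1],d[0]])
T=np.array([488.5,-41.0])
def r(nm,u,v,z):
    X=ray("scene",u/10+290-.45,v/10+180-.45,z)[:2]-T; print(nm,np.round([X@d,X@n],1))
r("Lin",180,330,117);r("Rin",328,300,117);r("Lin tip",188,385,117);r("Rin tip",345,345,117);r("Lout",97,290,117);r("Rout",410,300,117)
r("hL",178,160,117);r("hR",268,160,117)
r("tail",298,360,150); r("tailL",243,372,150);r("tailR",355,372,150)
r("nutL",213,435,124);r("nutR",369,440,124)
im=cv2.imread("pics/s7.png")
def pj(a,b,z): p=proj("scene",[*(T+a*d+b*n),z]); return tuple(int(v) for v in ((p-(290,180)+.45)*10))
for b in(-17,17): cv2.line(im,pj(80,b,117),pj(160,b,117),(255,0,0),1)
for b in(-17-3,17-3): cv2.line(im,pj(80,b,117),pj(160,b,117),(0,255,0),1)
cv2.imwrite("pics/s7o.png",im)
E
```

```text
Lin [ 98.1 -21.9]
Rin [94.9 12.8]
Lin tip [112.7 -22.7]
Rin tip [107.3  14.3]
Lout [ 84.9 -38.7]
Rout [97.5 31.3]
hL [ 52.2 -14.2]
hR [55.2  6.5]
tail [129.3  -3.6]
tailL [130.6 -15.9]
tailR [133.9   8. ]
nutL [130.3 -20.7]
nutR [136.4  13.1]
```

View pics/s7o.png

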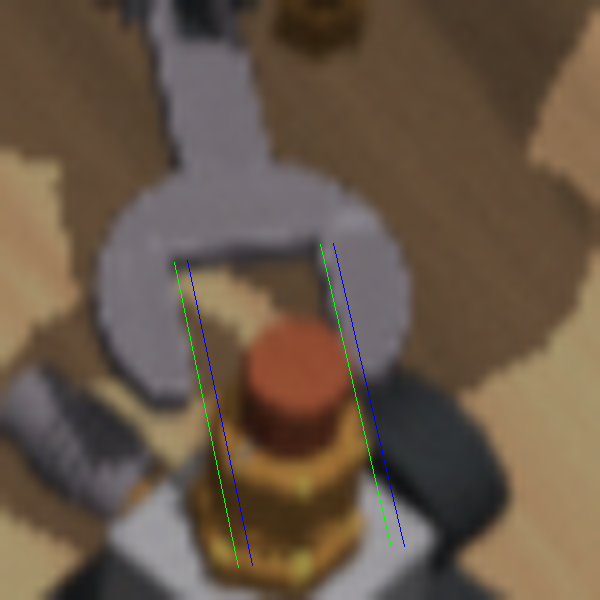

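The overlay shows the jaw aligned with the nut within about 0.5 mm, so I advance in small steps.

Emit:
drive_tool --increments '[[-1,[0.02,0.0005,0],0],[-1,[0.015,0,0],0],[-1,[0,0,0],0]]'

```text
clock: 18.77
position: [493.2, -30.9, 122.0]
ee_rot: [0.835, 0.55, 0.0, 0.0]
contact_force: [0.1, -0.3, -3.1]
gripper_width: 20.0
```

```bash
python3 st.py
```

```text
18.775 [493.2 -30.9 122. ] xyaw 1.1646 F [ 0.1 -0.3 -3.1] T [-0.01  0.01 -0.02] w 20.0 q [ 0.27  0.29 -0.47  0.   -0.8   2.47] tilt [0. 0.]
```

Emit:
drive_tool --increments '[[-1,[0.02,0,0],0],[-1,[0,0,0],0]]'

```text
clock: 19.02
position: [495.5, -25.5, 122.1]
ee_rot: [0.835, 0.55, 0.0, 0.0]
contact_force: [0.1, -0.1, -3.2]
gripper_width: 19.9
```

```bash
python3 st.py;  python3 - <<'E'
from h import *
s=get_image("scene")
crop("scene",290,180,60,60,10,"s8.png",s)
E
```

```text
19.025 [495.5 -25.5 122.1] xyaw 1.1645 F [ 0.1 -0.1 -3.2] T [0.04 0.01 0.04] w 19.9 q [ 0.28  0.3  -0.47  0.   -0.81  2.46] tilt [0. 0.]
```

View pics/s8.png

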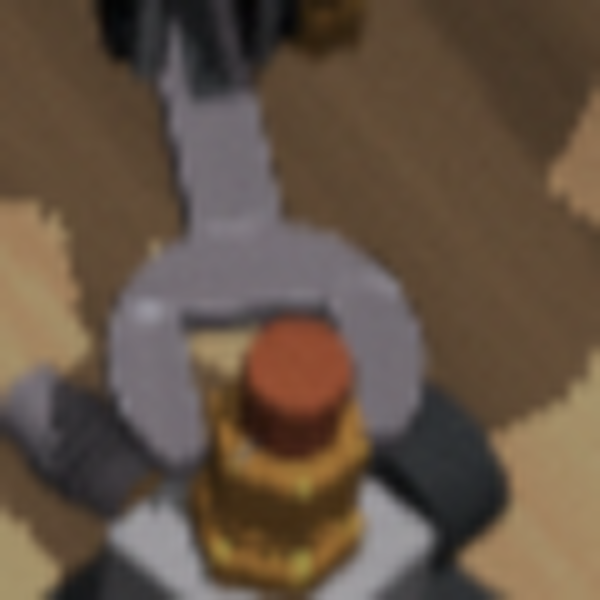

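No contact, and the prongs straddle the nut.

Emit:
drive_tool --increments '[[-1,[0.015,0,0],0],[-1,[0.015,0,0],0],[-1,[0,0,0],0]]'

```text
clock: 19.45
position: [499.1, -17.2, 122.0]
ee_rot: [0.835, 0.55, 0.0, 0.0]
contact_force: [-0.3, 0.6, -3.3]
gripper_width: 19.6
```

```bash
python3 st.py
```

```text
19.45 [499.1 -17.2 122. ] xyaw 1.1645 F [-0.3  0.6 -3.3] T [-0.03  0.01 -0.01] w 19.6 q [ 0.29  0.3  -0.46  0.   -0.81  2.44] tilt [0. 0.]
```

Emit:
drive_tool --increments '[[-1,[0.008,0,0],0],[-1,[0,0,0],0]]'

```text
clock: 19.7
position: [499.9, -15.3, 122.0]
ee_rot: [0.835, 0.55, 0.0, 0.0]
contact_force: [0.6, -0.1, -3.2]
gripper_width: 19.8
```

```bash
python3 st.py;  python3 - <<'E'
from h import *
s=get_image("scene")
crop("scene",290,180,60,60,10,"s9.png",s)
T=read_state()['position'][:2]
psi=1.1646
d=np.array([np.cos(psi),np.sin(psi)]);n=np.array([-d[1],d[0]])
for A in((543.5,78.8),(541,78.3)): X=np.array(A)-T;print("nut",X@d,X@n)
E
```

```text
19.7 [499.9 -15.3 122. ] xyaw 1.1641 F [ 0.6 -0.1 -3.2] T [0.05 0.04 0.02] w 19.8 q [ 0.29  0.3  -0.46  0.   -0.81  2.44] tilt [0. 0.]
nut 103.77035287050711 -3.0041070238704566
nut 102.32324262588735 -0.905090125435256
```

View pics/s9.png

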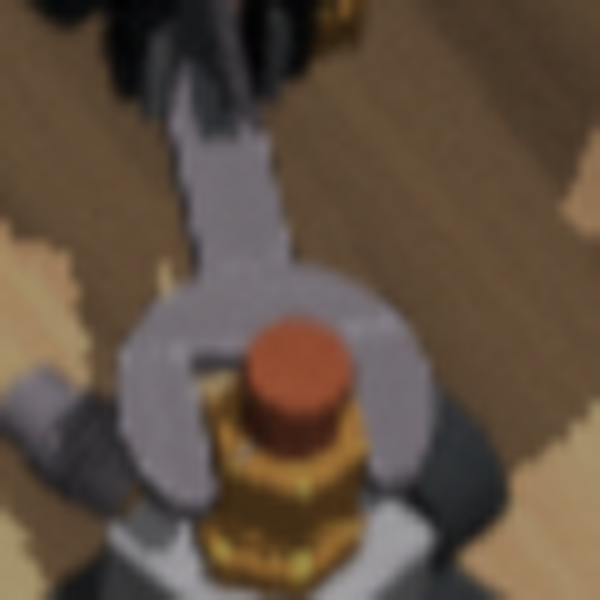

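Emit:
drive_tool --increments '[[-1,[0.007,0,0],0],[-1,[0,0,0],0]]'

```text
clock: 20.0
position: [500.7, -13.3, 122.1]
ee_rot: [0.835, 0.55, 0.0, 0.0]
contact_force: [0.6, -0.3, -3.5]
gripper_width: 19.6
```

```bash
python3 st.py
```

```text
20.0 [500.7 -13.3 122.1] xyaw 1.1641 F [ 0.6 -0.3 -3.5] T [-0.03  0.01 -0.  ] w 19.6 q [ 0.3   0.3  -0.46  0.   -0.81  2.44] tilt [0. 0.]
```

Emit:
drive_tool --increments '[[-1,[0.0003,-0.0133,0],0.02]]'

```text
clock: 20.12
position: [497.1, -11.8, 122.0]
ee_rot: [0.847, 0.532, 0.0, 0.0]
contact_force: [-0.7, 0.5, -3.2]
gripper_width: 19.4
```

```bash
python3 st.py
```

```text
20.125 [497.1 -11.8 122. ] xyaw 1.1228 F [-0.7  0.5 -3.2] T [ 0.09  0.05 -0.01] w 19.4 q [ 0.3   0.3  -0.47  0.   -0.81  2.39] tilt [ 0. -0.]
```

Emit:
drive_tool --increments '[[-1,[0.0003,-0.0133,0],0.02]]'

```text
clock: 20.25
position: [493.2, -10.0, 122.0]
ee_rot: [0.857, 0.515, -0.0, -0.0]
contact_force: [-0.2, 0.3, -3.9]
gripper_width: 19.8
```

```bash
python3 st.py
```

```text
20.25 [493.2 -10.  122. ] xyaw 1.0826 F [-0.2  0.3 -3.9] T [-0.06  0.12  0.01] w 19.8 q [ 0.31  0.29 -0.47  0.   -0.8   2.34] tilt [-0. -0.]
```

Emit:
drive_tool --increments '[[-1,[0.0003,-0.0133,0],0.02]]'

```text
clock: 20.38
position: [489.4, -8.1, 121.9]
ee_rot: [0.867, 0.498, -0.0, -0.0]
contact_force: [-0.6, -0.5, -2.9]
gripper_width: 19.7
```

```bash
python3 st.py
```

```text
20.375 [489.4  -8.1 121.9] xyaw 1.0427 F [-0.6 -0.5 -2.9] T [-0.01  0.18  0.01] w 19.7 q [ 0.32  0.29 -0.48 -0.   -0.8   2.3 ] tilt [-0.001 -0.   ]
```

Emit:
drive_tool --increments '[[-1,[0.0001,-0.0067,0],0.01]]'

```text
clock: 20.5
position: [487.9, -7.0, 122.0]
ee_rot: [0.872, 0.49, -0.0, -0.0]
contact_force: [-0.4, -0.2, -4.4]
gripper_width: 19.7
```

```bash
python3 st.py
```

```text
20.5 [487.9  -7.  122. ] xyaw 1.0237 F [-0.4 -0.2 -4.4] T [-0.05  0.13  0.09] w 19.7 q [ 0.32  0.28 -0.49  0.   -0.8   2.28] tilt [-0. -0.]
```

Emit:
drive_tool --increments '[[-1,[0.0001,-0.0067,0],0.01]]'

```text
clock: 20.62
position: [486.5, -5.9, 122.1]
ee_rot: [0.877, 0.481, 0.0, 0.0]
contact_force: [0.2, -0.3, -4.2]
gripper_width: 19.8
```

```bash
python3 st.py
```

```text
20.625 [486.5  -5.9 122.1] xyaw 1.0037 F [ 0.2 -0.3 -4.2] T [-0.    0.01  0.16] w 19.8 q [ 0.32  0.28 -0.49  0.   -0.8   2.25] tilt [ 0. -0.]
```

Emit:
drive_tool --increments '[[-1,[0.0001,-0.0067,0],0.01]]'

```text
clock: 20.75
position: [485.2, -4.7, 122.1]
ee_rot: [0.881, 0.472, 0.0, 0.0]
contact_force: [1.4, -0.6, -3.7]
gripper_width: 19.8
```

```bash
python3 st.py
```

```text
20.75 [485.2  -4.7 122.1] xyaw 0.9836 F [ 1.4 -0.6 -3.7] T [-0.09 -0.18  0.23] w 19.8 q [ 0.33  0.28 -0.49  0.   -0.8   2.23] tilt [ 0.001 -0.   ]
```

Emit:
drive_tool --increments '[[-1,[0.0001,-0.0067,0],0.01]]'

```text
clock: 20.88
position: [483.8, -3.5, 122.2]
ee_rot: [0.886, 0.463, 0.001, 0.0]
contact_force: [1.7, -1.0, -3.9]
gripper_width: 19.5
```

```bash
python3 st.py
```

```text
20.875 [483.8  -3.5 122.2] xyaw 0.9636 F [ 1.7 -1.  -3.9] T [-0.03 -0.42  0.27] w 19.5 q [ 0.33  0.28 -0.5   0.   -0.79  2.2 ] tilt [0.002 0.   ]
```

Emit:
drive_tool --increments '[[-1,[0.0001,-0.0067,0],0.01],[-1,[0.0001,-0.0067,0],0.01]]'

```text
clock: 21.12
position: [481.0, -0.9, 122.4]
ee_rot: [0.895, 0.446, 0.001, 0.0]
contact_force: [3.3, -0.6, -4.5]
gripper_width: 19.6
```

```bash
python3 st.py
```

```text
21.125 [481.   -0.9 122.4] xyaw 0.9236 F [ 3.3 -0.6 -4.5] T [-0.07 -0.99  0.41] w 19.6 q [ 0.34  0.27 -0.5   0.   -0.79  2.16] tilt [0.003 0.   ]
```

Emit:
drive_tool --increments '[[-1,[0.0001,-0.0067,0],0.01],[-1,[0.0001,-0.0067,0],0.01]]'

```text
clock: 21.38
position: [478.1, 1.6, 122.6]
ee_rot: [0.904, 0.428, 0.002, 0.001]
contact_force: [4.9, -0.5, -4.1]
gripper_width: 19.8
```

```bash
python3 st.py;  python3 - <<'E'
from h import *
s=get_image("scene")
crop("scene",280,150,80,90,7,"s10.png",s)
E
```

```text
21.375 [478.1   1.6 122.6] xyaw 0.8837 F [ 4.9 -0.5 -4.1] T [-0.2  -1.56  0.49] w 19.8 q [ 0.34  0.27 -0.51  0.   -0.79  2.11] tilt [0.003 0.   ]
```

View pics/s10.png

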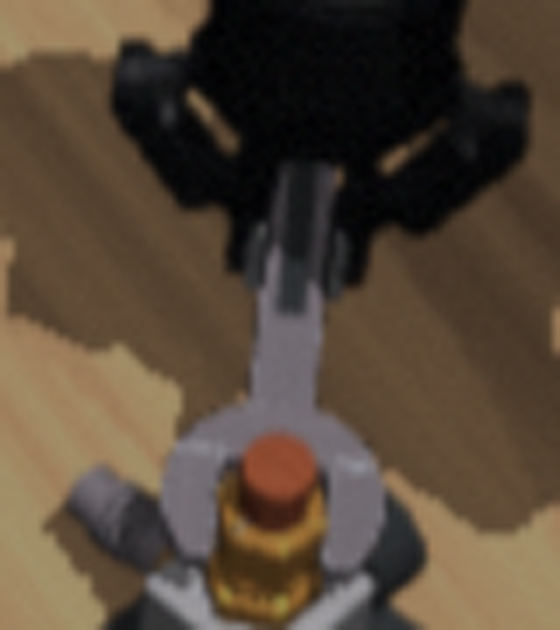

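Emit:
drive_tool --increments '[[-1,[0.0001,-0.0067,0],0.01],[-1,[0.0001,-0.0067,0],0.01]]'

```text
clock: 21.68
position: [475.3, 4.2, 122.7]
ee_rot: [0.912, 0.41, 0.002, 0.001]
contact_force: [5.7, -0.7, -4.8]
gripper_width: 19.6
```

```bash
python3 st.py
```

```text
21.675 [475.3   4.2 122.7] xyaw 0.844 F [ 5.7 -0.7 -4.8] T [-0.35 -1.61  0.47] w 19.6 q [ 0.35  0.26 -0.52  0.   -0.79  2.06] tilt [0.004 0.   ]
```

Emit:
drive_tool --increments '[[-1,[0.0001,-0.0067,0],0.01],[-1,[0.0001,-0.0067,0],0.01]]'

```text
clock: 21.92
position: [472.4, 6.9, 122.7]
ee_rot: [0.92, 0.391, 0.002, 0.001]
contact_force: [6.0, -1.4, -4.5]
gripper_width: 19.6
```

```bash
python3 st.py
```

```text
21.925 [472.4   6.9 122.7] xyaw 0.804 F [ 6.  -1.4 -4.5] T [-0.45 -1.65  0.51] w 19.6 q [ 0.36  0.26 -0.52  0.   -0.78  2.01] tilt [0.004 0.   ]
```

Emit:
drive_tool --increments '[[-1,[0.0001,-0.0067,0],0.01],[-1,[0.0001,-0.0067,0],0.01]]'

```text
clock: 22.18
position: [469.5, 9.7, 122.7]
ee_rot: [0.928, 0.373, 0.002, 0.001]
contact_force: [6.2, -1.4, -3.9]
gripper_width: 19.6
```

```bash
python3 st.py
```

```text
22.175 [469.5   9.7 122.7] xyaw 0.764 F [ 6.2 -1.4 -3.9] T [-0.52 -1.67  0.53] w 19.6 q [ 0.37  0.25 -0.53  0.   -0.78  1.96] tilt [0.004 0.   ]
```

Emit:
drive_tool --increments '[[-1,[0.0001,-0.0067,0],0.01],[-1,[0.0001,-0.0067,0],0.01]]'

```text
clock: 22.42
position: [466.8, 12.6, 122.7]
ee_rot: [0.935, 0.354, 0.002, 0.001]
contact_force: [6.0, -1.1, -4.6]
gripper_width: 19.7
```

```bash
python3 st.py
```

```text
22.425 [466.8  12.6 122.7] xyaw 0.724 F [ 6.  -1.1 -4.6] T [-0.63 -1.71  0.49] w 19.7 q [ 0.38  0.25 -0.54  0.   -0.78  1.92] tilt [0.004 0.   ]
```

Torque plateaued from TCP yaw ≈0.88, meaning the nut is now turning. My target TCP yaw is about -0.58, allowing for the ~0.1 rad already pulled by the fingers.

Emit:
drive_tool --increments '[[-1,[0.0006,-0.02,0],0.03],[-1,[0.0006,-0.02,0],0.03],[-1,[0.0006,-0.02,0],0.03],[-1,[0.0006,-0.02,0],0.03],[-1,[0.0006,-0.02,0],0.03],[-1,[0.0006,-0.02,0],0.03],[-1,[0.0006,-0.02,0],0.03]]'

```text
clock: 23.3
position: [446.2, 48.7, 122.7]
ee_rot: [0.989, 0.151, 0.002, 0.0]
contact_force: [6.8, -3.2, -3.9]
gripper_width: 19.6
```

```bash
python3 st.py;  python3 - <<'E'
from h import *
s=get_image("scene")
crop("scene",280,150,80,90,7,"s11.png",s)
E
```

```text
23.3 [446.2  48.7 122.7] xyaw 0.3026 F [ 6.8 -3.2 -3.9] T [-1.17 -2.04  0.42] w 19.6 q [ 0.47  0.22 -0.58  0.   -0.77  1.4 ] tilt [ 0.003 -0.   ]
```

View pics/s11.png

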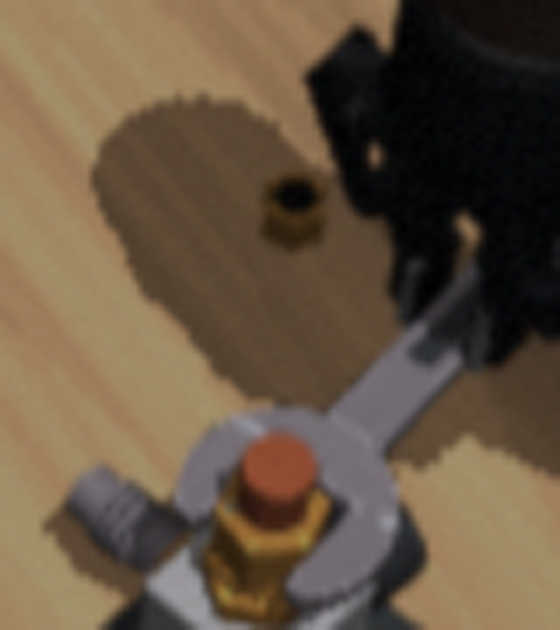

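Emit:
drive_tool --increments '[[-1,[0.0016,-0.02,0],0.03],[-1,[0.0016,-0.02,0],0.03],[-1,[0.0006,-0.02,0],0.03],[-1,[0.0006,-0.02,0],0.03],[-1,[0.0006,-0.02,0],0.03],[-1,[0.0006,-0.02,0],0.03],[-1,[0.0006,-0.02,0],0.03]]'

```text
clock: 24.22
position: [442.0, 89.7, 122.4]
ee_rot: [0.998, -0.059, 0.001, 0.001]
contact_force: [6.0, -5.9, -5.3]
gripper_width: 19.6
```

```bash
python3 st.py
```

```text
24.225 [442.   89.7 122.4] xyaw -0.1172 F [ 6.  -5.9 -5.3] T [-1.73 -1.93  0.49] w 19.6 q [ 0.56  0.23 -0.57  0.   -0.77  0.89] tilt [ 0.001 -0.002]
```

Emit:
drive_tool --increments '[[-1,[0.0006,-0.02,0],0.03],[-1,[0.0006,-0.02,0],0.03],[-1,[0.0006,-0.02,0],0.03],[-1,[0.0006,-0.02,0],0.03]]'

```text
clock: 24.72
position: [447.2, 112.4, 122.2]
ee_rot: [0.984, -0.178, 0.0, 0.001]
contact_force: [6.0, -5.9, -3.6]
gripper_width: 19.4
```

```bash
python3 st.py;  python3 - <<'E'
from h import *
s=get_image("scene")
crop("scene",280,170,100,80,7,"s12.png",s)
E
```

```text
24.725 [447.2 112.4 122.2] xyaw -0.357 F [ 6.  -5.9 -3.6] T [-1.83 -1.78  0.65] w 19.4 q [ 0.6   0.24 -0.55  0.   -0.78  0.61] tilt [-0.    -0.003]
```

View pics/s12.png

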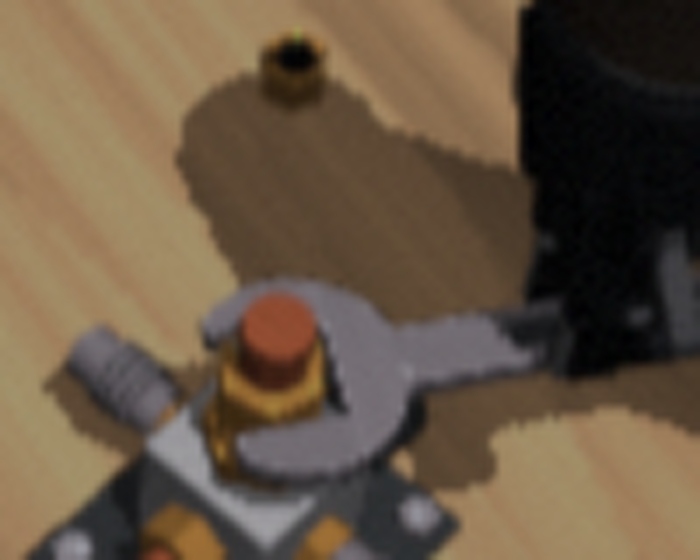

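```bash
python3 - <<'E'
from h import *
ims=[]
for f,o,(x,y,w,h) in(("s10.png",(280,150),(230,270,110,130)),("s12.png",(280,170),(390,290,180,110))):
    im=cv2.imread("pics/"+f)[y:y+h,x:x+w]; im=cv2.convertScaleAbs(cv2.resize(im,None,fx=3,fy=3),alpha=1.8); ims.append(im)
H=max(i.shape[0] for i in ims)
ims=[cv2.copyMakeBorder(i,0,H-i.shape[0],0,10,cv2.BORDER_CONSTANT) for i in ims]
cv2.imwrite("pics/hd.png",cv2.resize(np.hstack(ims),None,fx=.85,fy=.85)); print(np.hstack(ims).shape)
E
```

```text
(390, 890, 3)
```

View pics/hd.png

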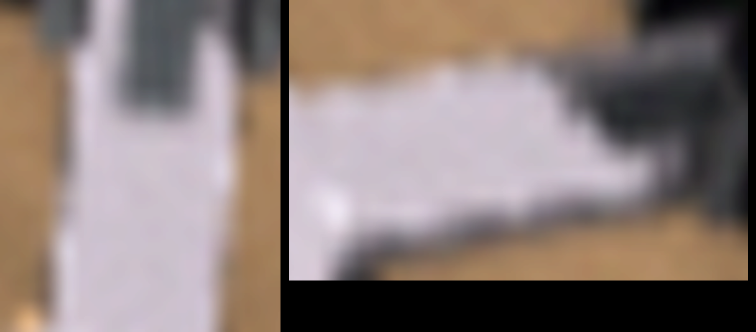

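```bash
python3 - <<'E'
from h import *
A=np.array([543.5,78.8])
def r(o,p,z=116): return ray("scene",p[0]/7+o[0]-.43,p[1]/7+o[1]-.43,z)[:2]
for nm,o,prs in(("s10 tcp .8837",(280,150),[((257.5,348),(320.2,348)),((259.4,305),(323.3,305)),((252.7,387.6),(315.5,387.6))]),
             ("s12 tcp -.357",(280,170),[((472.7,314.3),(472.7,371.2)),((433.5,322.2),(433.5,378.2))])):
    ms=[]
    for a,b in prs:
        m=(r(o,a)+r(o,b))/2; ms.append(m); v=A-m; print(nm,np.round(m,1),round(np.hypot(*v),1),"yaw",round(np.arctan2(v[1],v[0]),3))
    L=[r(o,p[0]) for p in prs];R=[r(o,p[1]) for p in prs]
    for Q in(L,R):
        v=max(Q,key=lambda q:-np.hypot(*(q-A)))-min(Q,key=lambda q:-np.hypot(*(q-A))); print(" edge yaw",np.arctan2(v[1],v[0]))
E
```

```text
s10 tcp .8837 [500.9  25.8] 68.0 yaw 0.894
s10 tcp .8837 [490.4  12. ] 85.4 yaw 0.899
s10 tcp .8837 [511.   37.9] 52.2 yaw 0.901
 edge yaw 0.9086977586938065
 edge yaw 0.8859334359132928
s12 tcp -.357 [479.9  99.3] 66.8 yaw -0.313
s12 tcp -.357 [492.3  95.1] 53.7 yaw -0.307
 edge yaw -0.31982991017664497
 edge yaw -0.3472167913733181
```

Visible wrench yaw and torque onset disagree by about 0.14 rad. I'll ease off the load to find the zero-torque angle and compare it with the zero-torque contact angle from before pulling (≈1.04).

Emit:
drive_tool --increments '[[-1,[0.0003,0.0133,0],-0.02],[-1,[0,0,0],0]]'

```text
clock: 25.02
position: [446.2, 109.8, 122.3]
ee_rot: [0.987, -0.158, 0.001, -0.0]
contact_force: [4.9, -2.4, -2.5]
gripper_width: 19.6
```

```bash
python3 st.py
```

```text
25.025 [446.2 109.8 122.3] xyaw -0.3171 F [ 4.9 -2.4 -2.5] T [-0.43 -1.4   0.23] w 19.6 q [ 0.6   0.24 -0.55  0.   -0.78  0.66] tilt [0.001 0.   ]
```

Emit:
drive_tool --increments '[[-1,[0.0003,0.0133,0],-0.02],[-1,[0,0,0],0]]'

```text
clock: 25.28
position: [445.1, 106.3, 122.4]
ee_rot: [0.99, -0.138, 0.001, -0.001]
contact_force: [5.4, -0.7, -3.9]
gripper_width: 19.9
```

```bash
python3 st.py
```

```text
25.275 [445.1 106.3 122.4] xyaw -0.2775 F [ 5.4 -0.7 -3.9] T [-0.14 -1.46  0.08] w 19.9 q [ 0.59  0.24 -0.56  0.   -0.78  0.7 ] tilt [0.002 0.001]
```

Emit:
drive_tool --increments '[[-1,[0.0003,0.0133,0],-0.02],[-1,[0,0,0],0]]'

```text
clock: 25.52
position: [444.1, 102.5, 122.3]
ee_rot: [0.993, -0.118, 0.001, -0.0]
contact_force: [5.2, -0.5, -3.9]
gripper_width: 19.6
```

```bash
python3 st.py
```

```text
25.525 [444.1 102.5 122.3] xyaw -0.2373 F [ 5.2 -0.5 -3.9] T [-0.05 -1.46  0.07] w 19.6 q [ 0.59  0.23 -0.56  0.   -0.77  0.75] tilt [0.001 0.001]
```

Emit:
drive_tool --increments '[[-1,[0.0003,0.0133,0],-0.02],[-1,[0,0,0],0]]'

```text
clock: 25.78
position: [443.2, 98.6, 122.3]
ee_rot: [0.995, -0.098, 0.001, -0.0]
contact_force: [5.0, -0.9, -3.6]
gripper_width: 19.8
```

```bash
python3 st.py;  python3 - <<'E'
from h import *
s=get_image("scene")
cv2.imwrite("pics/s13raw.png",s[:,:,::-1])
crop("scene",300,195,40,50,14,"s13.png",s)
E
```

```text
25.775 [443.2  98.6 122.3] xyaw -0.1971 F [ 5.  -0.9 -3.6] T [-0.01 -1.42  0.12] w 19.8 q [ 0.58  0.23 -0.56  0.   -0.77  0.79] tilt [0.001 0.001]
```

View pics/s13.png

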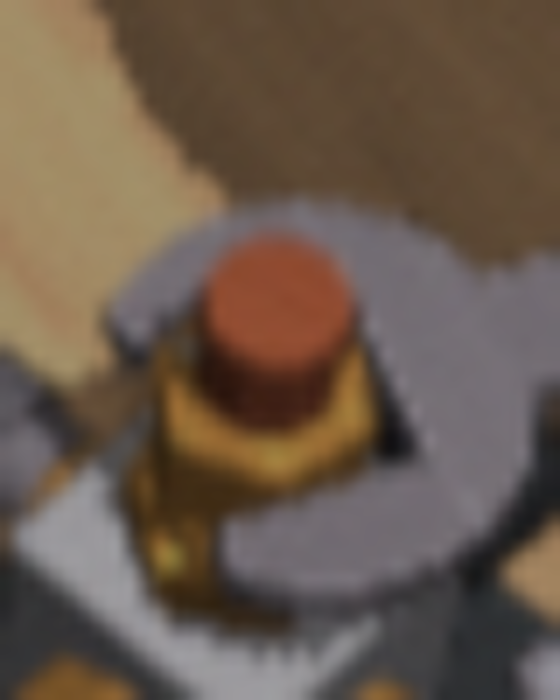

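```bash
python3 - <<'E'
from h import *
A=np.array([543.5,78.8])
for n in("s13raw","scene0"):
    im=cv2.imread("pics/%s.png"%n)
    z=cv2.convertScaleAbs(cv2.resize(im[205:240,302:332],None,fx=13,fy=13,interpolation=cv2.INTER_CUBIC),alpha=1.8)
    cv2.imwrite("pics/z_%s.png"%n,z)
# nut predicted top corners for candidate yaw
import numpy as np
z=cv2.imread("pics/z_s13raw.png"); out=[]
for y in(-.19,-.33,-.07):
    q=z.copy()
    P=[proj("scene",[A[0]+18.5*np.cos(y+k*np.pi/3),A[1]+18.5*np.sin(y+k*np.pi/3),124]) for k in range(6)]
    P=np.array([((p-(302,205)+.46)*13) for p in P]).astype(int)
    for p in P: cv2.circle(q,tuple(map(int,p)),3,(255,0,0),-1)
    cv2.putText(q,str(y),(5,20),0,.6,(0,0,255),2); out.append(q)
o=np.hstack(out); cv2.imwrite("pics/cmp.png",cv2.resize(o,None,fx=790/o.shape[1],fy=790/o.shape[1]))
E
```

```text
(no output)
```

View pics/cmp.png

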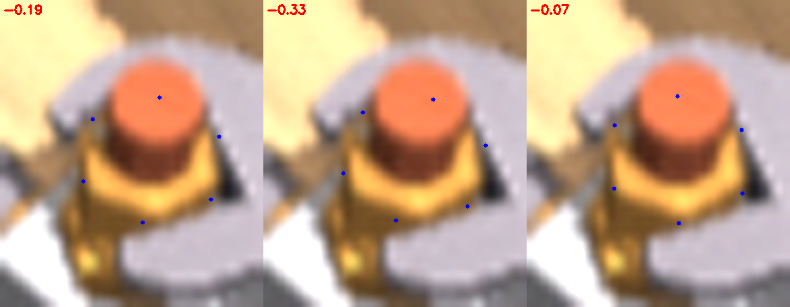

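View pics/z_s13raw.png

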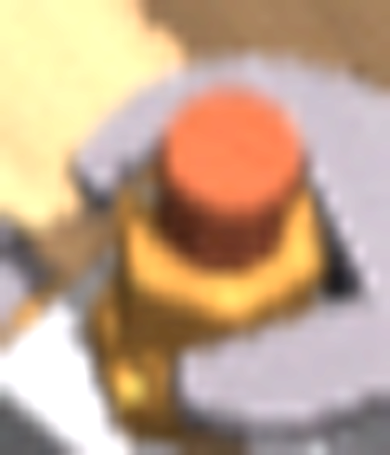

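```bash
python3 - <<'E'
from h import *
ims=[]
for f,(x,y,w,h) in(("s9.png",(150,100,180,200)),("s7.png",(140,0,160,190))):
    im=cv2.imread("pics/"+f)[y:y+h,x:x+w]; ims.append(cv2.convertScaleAbs(cv2.resize(im,None,fx=2,fy=2),alpha=1.8))
im=cv2.imread("pics/s13raw.png")[195:235,325:375]; ims.append(cv2.convertScaleAbs(cv2.resize(im,None,fx=10,fy=10,interpolation=cv2.INTER_CUBIC),alpha=1.8)[:, :])
cv2.imwrite("pics/hd2.png",np.hstack([cv2.copyMakeBorder(i,0,400-i.shape[0],0,0,cv2.BORDER_CONSTANT) for i in ims[:2]]));cv2.imwrite("pics/hd3.png",ims[2])
E
```

```text
(no output)
```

View pics/hd2.png

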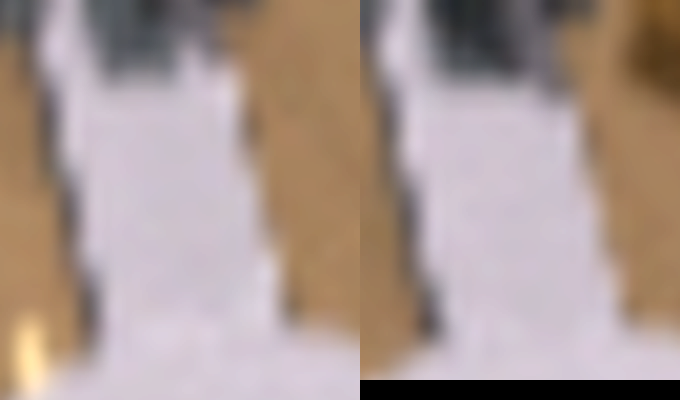

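View pics/hd3.png

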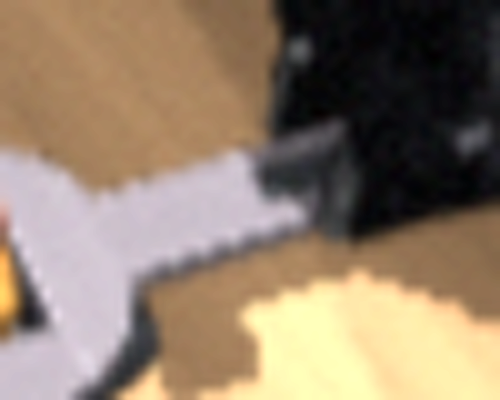

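```bash
python3 - <<'E'
from h import *
A=np.array([543.5,78.8])
def r(o,p,z=116): return ray("scene",p[0]/10+o[0]-.45,p[1]/10+o[1]-.45,z)[:2]
def line(o,L,R):
    L=[r(o,p) for p in L];R=[r(o,p) for p in R]
    f=lambda Q:np.arctan2(*(Q[-1]-Q[0])[::-1])
    print("edges",f(L),f(R))
    # mid at each R-end: foot
    for q in R:
        d=L[-1]-L[0];d/=np.hypot(*d); m=(q+L[0]+d*((q-L[0])@d))/2; v=A-m; print(" ctr yaw",np.arctan2(v[1],v[0]),"width",np.hypot(*(q-L[0]-d*((q-L[0])@d))))
print("s9 1.164"); line((290,180),[(171,120),(200,250)],[(270,145),(291,250)])
print("s13 -.197"); line((325,195),[(240,155),(110,192)],[(300,215),(150,268)])
print("s10 .884"); line((0,0),[( (280+259.4/7)*10,(150+305/7)*10),((280+252.7/7)*10,(150+387.6/7)*10)],[((280+323.3/7)*10,(150+305/7)*10),((280+315.5/7)*10,(150+387.6/7)*10)])
print("s12 -.357"); line((0,0),[((280+472.7/7)*10,(170+314.3/7)*10),((280+433.5/7)*10,(170+322.2/7)*10)],[((280+472.7/7)*10,(170+371.2/7)*10),((280+433.5/7)*10,(170+378.2/7)*10)])
E
```

```text
s9 1.164
edges 1.1702625200797228 1.1393916385389888
 ctr yaw 1.159886162348328 width 21.551320765680284
 ctr yaw 1.1627533639021503 width 20.643491486260416
s13 -.197
edges -0.23188151102022164 -0.1693091874654665
 ctr yaw -0.17499740922448295 width 18.956903335883467
 ctr yaw -0.1549015941672719 width 21.307385419399914
s10 .884
edges 0.9087261986088648 0.8859620802760892
 ctr yaw 0.9000582144520842 width 21.186699043209217
 ctr yaw 0.9017430686937987 width 20.431348200194407
s12 -.357
edges -0.3198211395087108 -0.34720915558815246
 ctr yaw -0.3112034455464955 width 20.32618819539594
 ctr yaw -0.30547152702740743 width 19.970925268909273
```

The estimates put pull-up at about 1.35 to 1.46 rad so far, so I pull a further ~0.16 rad past the last loaded angle.

Emit:
drive_tool --increments '[[-1,[0.0006,-0.02,0],0.03],[-1,[0.0006,-0.02,0],0.03],[-1,[0.0006,-0.02,0],0.03],[-1,[0.0006,-0.02,0],0.03],[-1,[0.0003,-0.0133,0],0.02],[-1,[0.0003,-0.011,0],0.0165],[-1,[0,0,0],0]]'

```text
clock: 26.7
position: [453.1, 126.1, 121.8]
ee_rot: [0.968, -0.251, -0.0, 0.002]
contact_force: [5.7, -5.5, -3.9]
gripper_width: 19.8
```

```bash
python3 st.py
```

```text
26.7 [453.1 126.1 121.8] xyaw -0.5077 F [ 5.7 -5.5 -3.9] T [-1.71 -1.68  0.62] w 19.8 q [ 0.62  0.26 -0.53  0.   -0.79  0.44] tilt [-0.002 -0.004]
```

Emit:
drive_tool --increments '[[-1,[0.0003,0.0133,0],-0.02],[-1,[0,0,0],0]]'

```text
clock: 26.95
position: [451.8, 123.5, 122.1]
ee_rot: [0.973, -0.232, 0.0, 0.001]
contact_force: [6.2, -1.9, -3.8]
gripper_width: 19.8
```

```bash
python3 st.py
```

```text
26.95 [451.8 123.5 122.1] xyaw -0.4689 F [ 6.2 -1.9 -3.8] T [-0.84 -1.65  0.36] w 19.8 q [ 0.62  0.25 -0.53  0.   -0.78  0.49] tilt [ 0.    -0.001]
```

Emit:
drive_tool --increments '[[-1,[0.0003,0.0133,0],-0.02],[-1,[0,0,0],0]]'

```text
clock: 27.2
position: [450.4, 120.4, 122.3]
ee_rot: [0.977, -0.213, 0.001, -0.0]
contact_force: [4.9, -1.6, -4.1]
gripper_width: 19.7
```

```bash
python3 st.py
```

```text
27.2 [450.4 120.4 122.3] xyaw -0.4298 F [ 4.9 -1.6 -4.1] T [-0.29 -1.61  0.12] w 19.7 q [ 0.61  0.25 -0.54  0.   -0.78  0.53] tilt [0.001 0.   ]
```

Emit:
drive_tool --increments '[[-1,[0.0003,0.0133,0],-0.02],[-1,[0,0,0],0]]'

```text
clock: 27.45
position: [448.8, 116.8, 122.3]
ee_rot: [0.981, -0.194, 0.001, -0.0]
contact_force: [4.9, -0.8, -4.1]
gripper_width: 20.0
```

```bash
python3 st.py
```

```text
27.45 [448.8 116.8 122.3] xyaw -0.3899 F [ 4.9 -0.8 -4.1] T [-0.25 -1.53  0.14] w 20.0 q [ 0.61  0.25 -0.54  0.   -0.78  0.57] tilt [0.001 0.   ]
```

Emit:
drive_tool --increments '[[-1,[-0.01,0,0],0],[-1,[-0.01,0,0],0]]'

```text
clock: 27.7
position: [446.6, 118.7, 123.5]
ee_rot: [0.981, -0.194, 0.004, -0.0]
contact_force: [-2.4, 1.8, -5.7]
gripper_width: 19.7
```

```bash
python3 st.py
```

```text
27.7 [446.6 118.7 123.5] xyaw -0.3897 F [-2.4  1.8 -5.7] T [-0.17  0.14 -0.04] w 19.7 q [ 0.62  0.24 -0.55  0.01 -0.77  0.56] tilt [ 0.007 -0.001]
```

Emit:
drive_tool --increments '[[-1,[-0.02,0,0],0],[-1,[-0.02,0,0],0]]'

```text
clock: 27.95
position: [429.9, 122.9, 121.4]
ee_rot: [0.981, -0.194, -0.002, 0.001]
contact_force: [-0.1, -0.2, -3.0]
gripper_width: 19.7
```

```bash
python3 st.py
```

```text
27.95 [429.9 122.9 121.4] xyaw -0.3914 F [-0.1 -0.2 -3. ] T [-0.03 -0.04 -0.04] w 19.7 q [ 0.64  0.22 -0.58 -0.   -0.77  0.54] tilt [-0.004 -0.001]
```

Emit:
drive_tool --increments '[[-1,[-0.04,0,0],0],[-1,[-0.05,0,0],0],[-1,[-0.05,0,0],0],[-1,[-0.02,0,0],0]]'

```text
clock: 28.45
position: [385.9, 142.1, 122.0]
ee_rot: [0.981, -0.193, -0.0, 0.0]
contact_force: [0.3, -0.0, -3.7]
gripper_width: 19.9
```

```bash
python3 st.py;  python3 - <<'E'
from h import *
s=get_image("scene");t=get_image("top")
cv2.imwrite("pics/s14raw.png",s[:,:,::-1]);cv2.imwrite("pics/t14raw.png",t[:,:,::-1])
crop("scene",240,140,160,120,5,"s14.png",s)
crop("top",200,150,160,140,5,"t14.png",t)
E
```

```text
28.45 [385.9 142.1 122. ] xyaw -0.3877 F [ 0.3 -0.  -3.7] T [-0.01 -0.04  0.03] w 19.9 q [ 0.75  0.16 -0.66 -0.   -0.75  0.43] tilt [-0. -0.]
```

View pics/s14.png

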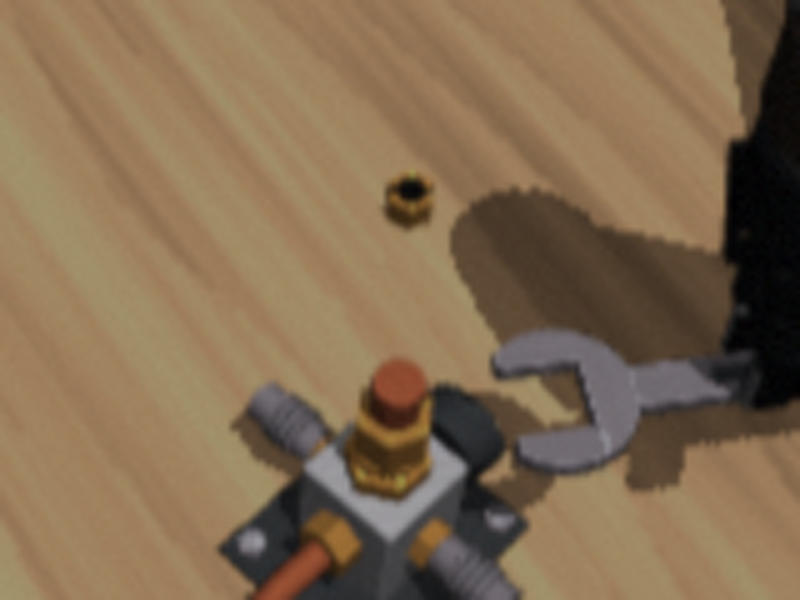

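View pics/t14.png

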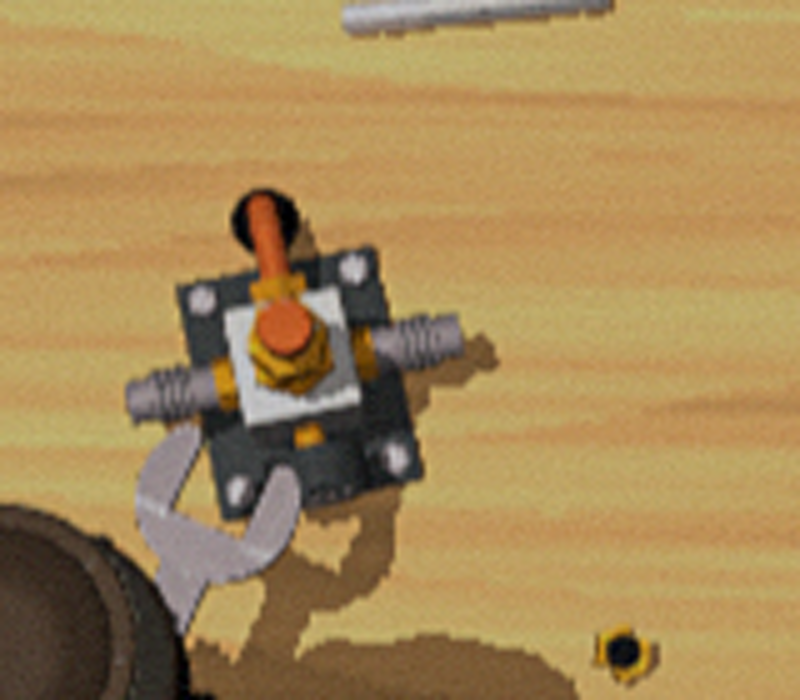

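```bash
python3 - <<'E'
from h import *
A=[]
for f,o in(("t14raw",(240,200)),("s14raw",(300,205))):
    im=cv2.imread("pics/%s.png"%f)
    A.append(cv2.convertScaleAbs(cv2.resize(im[o[1]:o[1]+40,o[0]:o[0]+33],None,fx=12,fy=12,interpolation=cv2.INTER_CUBIC),alpha=1.4))
cv2.imwrite("pics/nut14.png",np.hstack(A))
# predictions, image-offset calibrated later
for n,ax,o in(("top",(540.9,76.9),(240,200)),("scene",(543.5,78.8),(300,205))):
  for y in(.119,-.15,-.25,-.35):
    P=[(proj(n,[ax[0]+18.5*np.cos(y+k*np.pi/3),ax[1]+18.5*np.sin(y+k*np.pi/3),124])-o+.46)*12 for k in range(6)]
    P=[p for p in P if p[1]>sorted(q[1] for q in P)[1]+1]
    print(n,y,[tuple(np.round(p).astype(int)) for p in sorted(P,key=lambda p:p[0])])
E
```

```text
top 0.119 [(np.int64(122), np.int64(172)), (np.int64(131), np.int64(271)), (np.int64(223), np.int64(312)), (np.int64(306), np.int64(254))]
top -0.15 [(np.int64(118), np.int64(247)), (np.int64(196), np.int64(311)), (np.int64(291), np.int64(276)), (np.int64(309), np.int64(178))]
top -0.25 [(np.int64(116), np.int64(238)), (np.int64(186), np.int64(309)), (np.int64(284), np.int64(284)), (np.int64(312), np.int64(188))]
top -0.35 [(np.int64(114), np.int64(228)), (np.int64(176), np.int64(306)), (np.int64(277), np.int64(290)), (np.int64(314), np.int64(197))]
scene 0.119 [(np.int64(136), np.int64(185)), (np.int64(155), np.int64(272)), (np.int64(251), np.int64(304)), (np.int64(327), np.int64(250))]
scene -0.15 [(np.int64(140), np.int64(251)), (np.int64(224), np.int64(305)), (np.int64(315), np.int64(270)), (np.int64(322), np.int64(184))]
scene -0.25 [(np.int64(136), np.int64(243)), (np.int64(214), np.int64(303)), (np.int64(309), np.int64(277)), (np.int64(326), np.int64(192))]
scene -0.35 [(np.int64(133), np.int64(235)), (np.int64(204), np.int64(301)), (np.int64(302), np.int64(283)), (np.int64(329), np.int64(201))]
```

View pics/nut14.png

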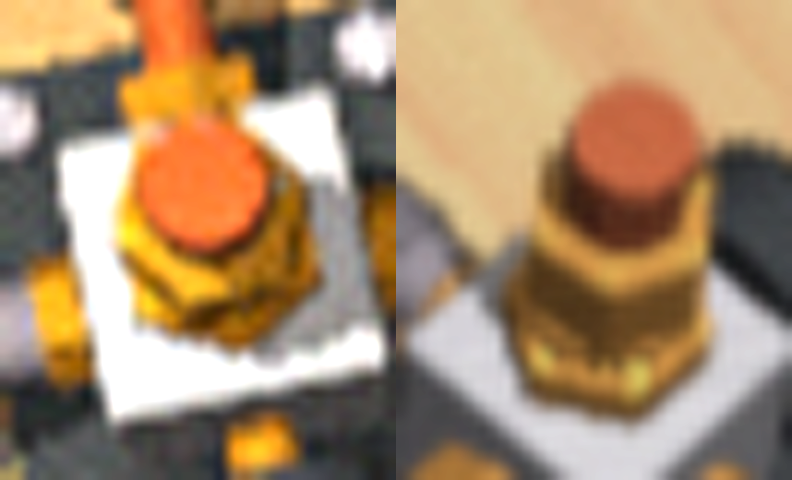

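```bash
python3 - <<'E'
from h import *
a=cv2.imread("pics/nut2.png");b=cv2.imread("pics/nut14.png")
def e(im,x0,g):
    c=im[150:350,x0:x0+230].astype(float)/255; return (np.clip(c,0,1)**g*255).astype(np.uint8)
def grid(q):
    q=cv2.resize(q,None,fx=1.7,fy=1.45)
    return q
top=np.hstack([e(a,100,1.3),e(b,100,1.3)]);sc=np.hstack([e(a,500,.7),e(b,500,.7)])
o=cv2.resize(np.vstack([top,sc]),None,fx=1.45,fy=1.45)
cv2.imwrite("pics/cmp14.png",o);print(o.shape)
E
```

```text
(580, 667, 3)
```

View pics/cmp14.png

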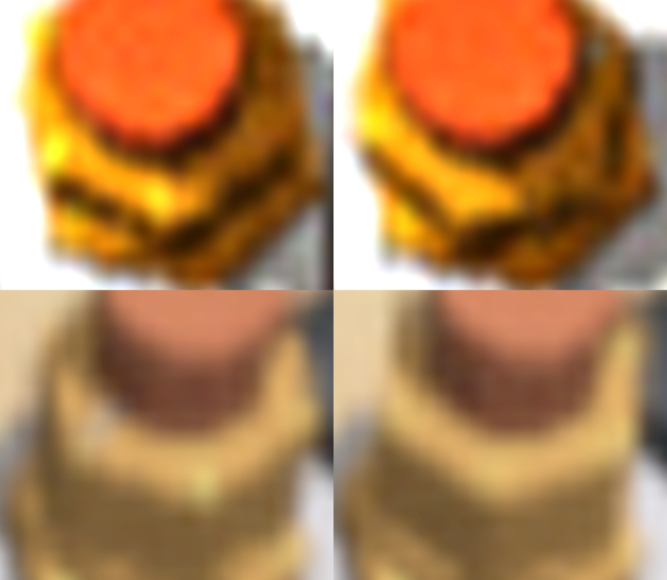

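```bash
python3 - <<'E'
from h import *
def t(n,u,v,o,ax):
    X=ray(n,u/12+o[0]-.46,v/12+o[1]-.46,124)[:2]-ax; print(n,np.round(np.hypot(*X),1),"deg",np.round(np.degrees(np.arctan2(X[1],X[0])),1))
ax=(540.9,76.9)
t("top",265/1.45+100,48/1.45+150,(240,200),ax)
t("top",152,245,(240,200),ax)  # nut0 mark
axs=(543.5,78.8)
t("scene",(103/1.45+500-396),(427-290)/1.45+150,(300,205),axs)
# front corners
for nm,p in(("b",(160,200)),("a",(122,232))): t("top",p[0]/1.45+100,p[1]/1.45+150,(240,200),ax)
for nm,p in(("b",(205,195)),("a",(167,200))): t("scene",p[0]/1.45+104,p[1]/1.45+150,(300,205),axs)
# radial predictions for image-plane: mark at r=13 candidate yaw
for y in(-60,-65,-70,-75,-80,-85):
    p=proj("top",[ax[0]+14*np.cos(np.radians(y)),ax[1]+14*np.sin(np.radians(y)),124]); print(y,np.round((p-(240,200)+.46)*12))
E
```

```text
top 13.7 deg -65.3
top 12.7 deg 119.3
scene 12.0 deg -3.0
top 14.0 deg 179.1
top 18.8 deg 165.0
scene 14.3 deg 66.1
scene 15.2 deg 47.4
-60 [281. 176.]
-65 [284. 182.]
-70 [286. 188.]
-75 [288. 195.]
-80 [290. 201.]
-85 [290. 207.]
```

Both cameras show the nut turned about 1.31–1.35 rad since the fingers released it. Adding the ~0.1 rad from the fingers gives about 1.45, slightly short, so I re-engage for a small extra pull.

Emit:
drive_tool --increments '[[-1,[0.009,0.046,0],-0.042],[-1,[0.009,0.046,0],-0.042],[-1,[0,0,0],0],[-1,[0,0,0],0]]'

```text
clock: 29.05
position: [383.5, 114.5, 122.2]
ee_rot: [0.994, -0.111, 0.0, -0.0]
contact_force: [0.2, 0.7, -4.0]
gripper_width: 19.2
```

```bash
python3 st.py;  python3 - <<'E'
from h import *
t=get_image("top")
cv2.imwrite("pics/t15raw.png",t[:,:,::-1])
crop("top",220,190,80,80,8,"t15.png",t)
T=read_state()['position'][:2];psi=np.arctan2(*yaw()[:2,0][::-1])
d=np.array([np.cos(psi),np.sin(psi)]);n=np.array([-d[1],d[0]])
for A in((540.9,76.9),(541.5,78.5)): X=np.array(A)-T;print("nut",X@d,X@n)
E
```

```text
29.05 [383.5 114.5 122.2] xyaw -0.2224 F [ 0.2  0.7 -4. ] T [ 0.09 -0.05  0.02] w 19.2 q [ 0.7   0.14 -0.68  0.   -0.74  0.65] tilt [0.001 0.   ]
nut 161.85733658342187 -2.1154330594097255
nut 162.09068814549295 -0.42264038206291066
```

View pics/t15.png

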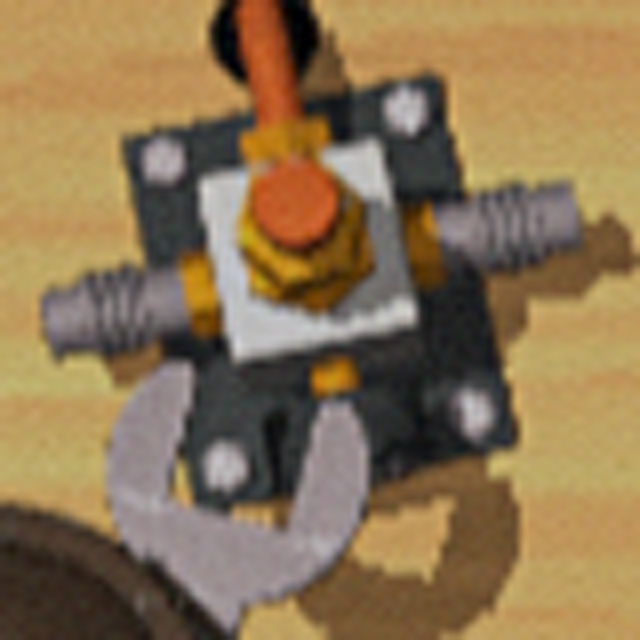

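```bash
python3 - <<'E'
from h import *
T=np.array([383.5,114.5]);psi=-.2224
d=np.array([np.cos(psi),np.sin(psi)]);n=np.array([-d[1],d[0]])
def r(nm,u,v,z):
    X=ray("top",u/8+220-.44,v/8+190-.44,z)[:2]-T; print(nm,np.round([X@d,X@n],1))
r("Ltip",178,362,116);r("Rtip",342,400,116);r("Lin",192,375,116);r("Lin2",172,495,116);r("Rin",322,410,116);r("Rin2",292,525,116);r("Lout",108,460,116);r("Rout",370,470,116)
r("tail",296,205,150);
for p in((203,180),(383,140),(418,322),(235,362)): r("blk",*p,76)
E
```

```text
Ltip [117.1  22.1]
Rtip [117.7 -24.1]
Lin [114.5  17.5]
Lin2 [81.4 14.3]
Rin [113.7 -19.5]
Rin2 [ 81.3 -19.4]
Lout [86.5 33.7]
Rout [100.9 -36.3]
tail [161.3  -1.6]
blk [175.   33.3]
blk [198.8 -14.2]
blk [149.6 -36.9]
blk [126.   10.9]
```

The top view shows the jaw centreline and nut aligned within about 0.3 mm, so I advance.

Emit:
drive_tool --increments '[[-1,[0.05,0,0],0],[-1,[0.05,0,0],0],[-1,[0.03,0,0],0],[-1,[0,0,0],0]]'

```text
clock: 29.6
position: [421.8, 105.3, 121.8]
ee_rot: [0.994, -0.111, -0.0, 0.0]
contact_force: [-0.8, 0.6, -3.8]
gripper_width: 19.8
```

```bash
python3 st.py
```

```text
29.6 [421.8 105.3 121.8] xyaw -0.2225 F [-0.8  0.6 -3.8] T [-0.02  0.06  0.03] w 19.8 q [ 0.62  0.2  -0.61 -0.   -0.76  0.73] tilt [-0. -0.]
```

Emit:
drive_tool --increments '[[-1,[0.025,0,0],0],[-1,[0.025,0,0],0],[-1,[0,0,0],0]]'

```text
clock: 29.98
position: [436.2, 102.3, 122.1]
ee_rot: [0.994, -0.11, 0.0, -0.0]
contact_force: [0.7, 0.7, -3.3]
gripper_width: 19.9
```

```bash
python3 st.py
```

```text
29.975 [436.2 102.3 122.1] xyaw -0.2214 F [ 0.7  0.7 -3.3] T [-0.    0.04  0.03] w 19.9 q [ 0.6   0.22 -0.58  0.   -0.77  0.75] tilt [0. 0.]
```

Emit:
drive_tool --increments '[[-1,[0.018,0,0],0],[-1,[0.009,0,0],0],[-1,[0,0,0],0]]'

```text
clock: 30.35
position: [443.8, 100.5, 122.0]
ee_rot: [0.994, -0.11, 0.0, -0.0]
contact_force: [2.0, 0.1, -4.2]
gripper_width: 19.6
```

```bash
python3 st.py
```

```text
30.35 [443.8 100.5 122. ] xyaw -0.2211 F [ 2.   0.1 -4.2] T [ 0.11 -0.05 -0.02] w 19.6 q [ 0.58  0.23 -0.56  0.   -0.77  0.77] tilt [0. 0.]
```

Emit:
drive_tool --increments '[[-1,[0.0006,-0.02,0],0.03],[-1,[0.0003,-0.0133,0],0.02],[-1,[0,0,0],0]]'

```text
clock: 30.72
position: [446.3, 110.4, 122.0]
ee_rot: [0.987, -0.159, 0.0, -0.0]
contact_force: [-0.2, 0.2, -3.4]
gripper_width: 19.5
```

```bash
python3 st.py
```

```text
30.725 [446.3 110.4 122. ] xyaw -0.3199 F [-0.2  0.2 -3.4] T [ 0.33 -0.1   0.17] w 19.5 q [ 0.6   0.24 -0.55 -0.   -0.78  0.65] tilt [0. 0.]
```

Emit:
drive_tool --increments '[[-1,[0.0003,-0.0133,0],0.02],[-1,[0,0,0],0]]'

```text
clock: 30.98
position: [447.6, 113.8, 122.0]
ee_rot: [0.984, -0.179, 0.0, 0.0]
contact_force: [1.0, 0.1, -2.5]
gripper_width: 19.4
```

```bash
python3 st.py
```

```text
30.975 [447.6 113.8 122. ] xyaw -0.3594 F [ 1.   0.1 -2.5] T [0.26 0.01 0.2 ] w 19.4 q [ 0.6   0.24 -0.55  0.   -0.78  0.61] tilt [ 0. -0.]
```

Emit:
drive_tool --increments '[[-1,[0.0003,-0.0133,0],0.02],[-1,[0,0,0],0]]'

```text
clock: 31.22
position: [449.0, 117.2, 122.0]
ee_rot: [0.98, -0.198, -0.0, 0.0]
contact_force: [0.5, -1.3, -2.7]
gripper_width: 19.7
```

```bash
python3 st.py
```

```text
31.225 [449.  117.2 122. ] xyaw -0.3992 F [ 0.5 -1.3 -2.7] T [-0.19 -0.16  0.24] w 19.7 q [ 0.61  0.25 -0.54  0.   -0.78  0.56] tilt [-0.    -0.001]
```

Fresh contact came at about -0.30, so the nut has turned 1.34 rad since the fingers, matching the pictures. That leaves about 0.125 rad, so I aim for a loaded TCP yaw of about -0.63.

Emit:
drive_tool --increments '[[-1,[0.0003,-0.0133,0],0.02],[-1,[0.0003,-0.0133,0],0.02],[-1,[0.0003,-0.0133,0],0.02],[-1,[0,0,0],0]]'

```text
clock: 31.72
position: [453.7, 127.1, 121.7]
ee_rot: [0.967, -0.256, -0.001, 0.001]
contact_force: [-0.1, -3.8, -2.9]
gripper_width: 19.8
```

```bash
python3 st.py
```

```text
31.725 [453.7 127.1 121.7] xyaw -0.5185 F [-0.1 -3.8 -2.9] T [-1.19 -0.09  0.53] w 19.8 q [ 0.62  0.26 -0.52  0.   -0.79  0.43] tilt [-0.002 -0.002]
```

Emit:
drive_tool --increments '[[-1,[0.0003,-0.0133,0],0.02],[-1,[0.0003,-0.0133,0],0.02],[-1,[0,0,0],0]]'

```text
clock: 32.1
position: [457.9, 134.1, 121.7]
ee_rot: [0.955, -0.295, -0.001, 0.001]
contact_force: [-0.5, -3.2, -2.7]
gripper_width: 19.6
```

```bash
python3 st.py
```

```text
32.1 [457.9 134.1 121.7] xyaw -0.5993 F [-0.5 -3.2 -2.7] T [-1.16  0.21  0.53] w 19.6 q [ 0.63  0.27 -0.51  0.   -0.79  0.34] tilt [-0.002 -0.002]
```

Emit:
drive_tool --increments '[[-1,[0.0003,-0.0117,0],0.0175],[-1,[0,0,0],0]]'

```text
clock: 32.35
position: [460.1, 137.3, 121.7]
ee_rot: [0.95, -0.313, -0.001, 0.001]
contact_force: [-1.4, -3.7, -3.1]
gripper_width: 19.6
```

```bash
python3 st.py
```

```text
32.35 [460.1 137.3 121.7] xyaw -0.6363 F [-1.4 -3.7 -3.1] T [-1.32  0.46  0.41] w 19.6 q [ 0.63  0.27 -0.5  -0.   -0.79  0.31] tilt [-0.002 -0.001]
```

Emit:
drive_tool --increments '[[-1,[0.0006,0.02,0],-0.03],[-1,[0.0006,0.02,0],-0.03],[-1,[0.0003,0.015,0],-0.022],[-1,[0,0,0],0]]'

```text
clock: 32.85
position: [452.5, 124.8, 122.3]
ee_rot: [0.972, -0.235, 0.0, -0.001]
contact_force: [-1.9, 1.8, -3.9]
gripper_width: 19.7
```

```bash
python3 st.py
```

```text
32.85 [452.5 124.8 122.3] xyaw -0.474 F [-1.9  1.8 -3.9] T [ 0.37  0.56 -0.  ] w 19.7 q [ 0.62  0.25 -0.53 -0.   -0.78  0.48] tilt [0.002 0.003]
```

Emit:
drive_tool --increments '[[-1,[-0.01,0,0],0],[-1,[-0.015,0,0],0],[-1,[-0.02,0,0],0]]'

```text
clock: 33.22
position: [441.3, 130.3, 122.5]
ee_rot: [0.972, -0.235, 0.001, -0.001]
contact_force: [-1.4, 0.2, -3.3]
gripper_width: 19.5
```

```bash
python3 st.py
```

```text
33.225 [441.3 130.3 122.5] xyaw -0.4739 F [-1.4  0.2 -3.3] T [-0.01  0.12  0.  ] w 19.5 q [ 0.64  0.24 -0.55  0.   -0.78  0.45] tilt [0.003 0.001]
```

Emit:
drive_tool --increments '[[-1,[-0.05,0,0],0],[-1,[-0.05,0,0],0],[-1,[-0.05,0,0],0],[-1,[0,0,0],0]]'

```text
clock: 33.72
position: [398.8, 151.0, 122.2]
ee_rot: [0.973, -0.233, -0.0, -0.0]
contact_force: [0.8, -0.1, -4.4]
gripper_width: 19.9
```

```bash
python3 st.py;  python3 - <<'E'
from h import *
s=get_image("scene");t=get_image("top")
cv2.imwrite("pics/s16raw.png",s[:,:,::-1]);cv2.imwrite("pics/t16raw.png",t[:,:,::-1])
A=[]
for im,o in((t,(240,200)),(s,(300,205))):
    A.append(cv2.convertScaleAbs(cv2.resize(im[o[1]:o[1]+40,o[0]:o[0]+33,::-1],None,fx=12,fy=12,interpolation=cv2.INTER_CUBIC),alpha=1.4))
cv2.imwrite("pics/nut16.png",np.hstack(A))
a=cv2.imread("pics/nut14.png");b=cv2.imread("pics/nut16.png")
def e(im,x0,g):
    c=im[150:350,x0:x0+230].astype(float)/255; return (np.clip(c,0,1)**g*255).astype(np.uint8)
top=np.hstack([e(a,100,1.3),e(b,100,1.3)]);sc=np.hstack([e(a,500,.7),e(b,500,.7)])
cv2.imwrite("pics/cmp16.png",cv2.resize(np.vstack([top,sc]),None,fx=1.45,fy=1.45))
E
```

```text
33.725 [398.8 151.  122.2] xyaw -0.4698 F [ 0.8 -0.1 -4.4] T [ 0.05 -0.03  0.03] w 19.9 q [ 0.75  0.19 -0.63 -0.   -0.76  0.36] tilt [0. 0.]
```

View pics/cmp16.png

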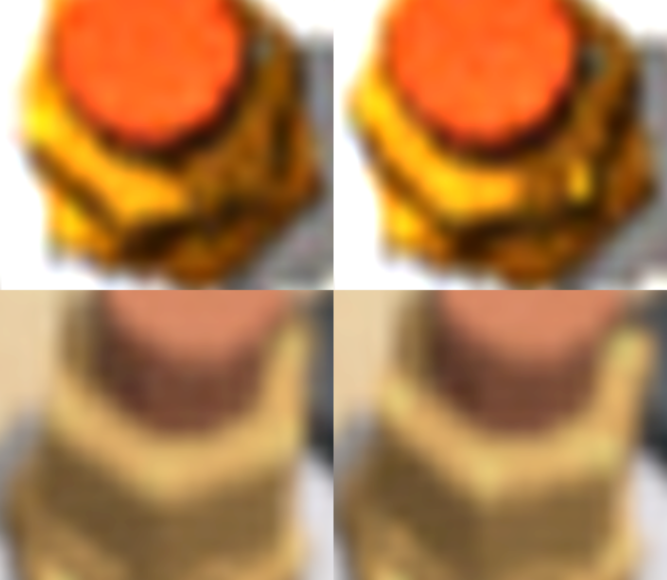

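The front corner has moved on by about 0.08–0.1 rad as intended. Next I carry the wrench, lifted clear of the copper tail, back to its old spot.

Emit:
drive_tool --increments '[[-1,[0,0,-0.1],0],[-1,[0,0,-0.12],0],[-1,[0,0,0],-0.055],[-1,[0,0,0],-0.055],[-1,[0.025,0.06,0],0],[-1,[0.0455,0.1028,0],0],[-1,[0.0455,0.1028,0],0],[-1,[0.0455,0.1028,0],0],[-1,[0.0455,0.1028,0],0],[-1,[0.0455,0.1028,0],0],[-1,[0.0455,0.1028,0],0],[-1,[0.0455,0.1028,0],0],[-1,[0.0455,0.1028,0],0],[-1,[0.0455,0.1028,0],0],[-1,[0.02,0.0428,0],0],[-1,[0,0,0],0],[-1,[0,0,0],0]]'

```text
clock: 35.95
position: [454.9, -181.7, 187.9]
ee_rot: [0.992, -0.126, -0.0, -0.0]
contact_force: [-0.4, 1.1, -3.5]
gripper_width: 20.1
```

```bash
python3 st.py;  python3 - <<'E'
from h import *
s=get_image("scene")
crop("scene",200,60,170,140,4,"s17.png",s)
E
```

```text
35.95 [ 454.9 -181.7  187.9] xyaw -0.2518 F [-0.4  1.1 -3.5] T [0.01 0.02 0.01] w 20.1 q [-0.05  0.21 -0.4  -0.   -0.97  1.37] tilt [-0.  0.]
```

View pics/s17.png

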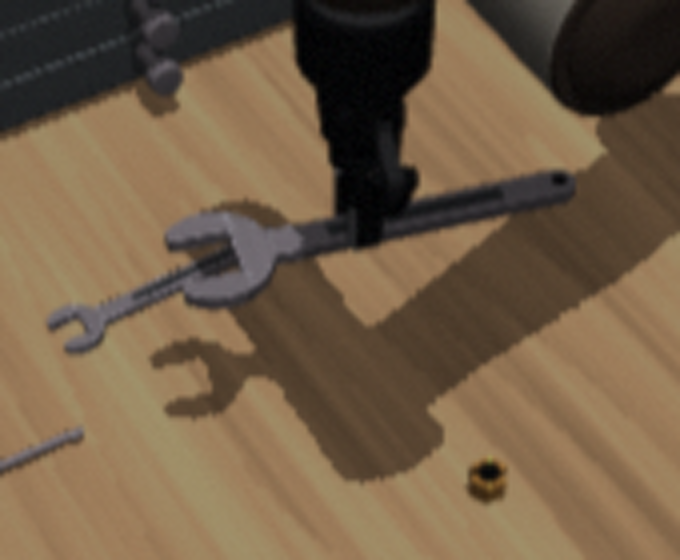

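Emit:
drive_tool --increments '[[-1,[0,0,0.075],0],[-1,[0,0,0.075],0],[-1,[0,0,0.075],0],[-1,[0,0,0.075],0],[-1,[0,0,0.075],0],[-1,[0,0,0.075],0],[-1,[0,0,0.075],0],[-1,[0,0,0.02],0],[-1,[0,0,0.015],0],[-1,[0,0,0],0]]'

```text
clock: 37.25
position: [455.6, -182.1, 20.5]
ee_rot: [0.992, -0.125, 0.0, 0.0]
contact_force: [-0.6, 1.1, -3.0]
gripper_width: 19.6
```

```bash
python3 st.py
```

```text
37.25 [ 455.6 -182.1   20.5] xyaw -0.2515 F [-0.6  1.1 -3. ] T [-0.01  0.02 -0.09] w 19.6 q [-0.05  0.45 -0.58  0.   -0.54  1.37] tilt [ 0.001 -0.   ]
```

Emit:
drive_tool --increments '[[-1,[0,0,0.01],0],[-1,[0,0,0],0]]'

```text
clock: 37.5
position: [455.2, -182.3, 17.2]
ee_rot: [0.992, -0.126, 0.0, -0.0]
contact_force: [-1.7, -0.4, -3.3]
gripper_width: 19.8
```

```bash
python3 st.py
```

```text
37.5 [ 455.2 -182.3   17.2] xyaw -0.252 F [-1.7 -0.4 -3.3] T [-0.02 -0.02  0.02] w 19.8 q [-0.05  0.46 -0.58  0.   -0.53  1.37] tilt [ 0. -0.]
```

Emit:
drive_tool --increments '[[-1,[0,0,0.006],0],[-1,[0,0,0],0]]'

```text
clock: 37.75
position: [455.1, -182.3, 15.2]
ee_rot: [0.992, -0.126, 0.0, 0.0]
contact_force: [0.4, -0.0, -3.1]
gripper_width: 19.7
```

```bash
python3 st.py
```

```text
37.75 [ 455.1 -182.3   15.2] xyaw -0.2521 F [ 0.4 -0.  -3.1] T [-0.01  0.01 -0.  ] w 19.7 q [-0.05  0.46 -0.58  0.   -0.53  1.37] tilt [ 0. -0.]
```

Emit:
drive_tool --increments '[[-1,[0,0,0.005],0],[-1,[0,0,0],0]]'

```text
clock: 38.0
position: [455.2, -182.3, 15.0]
ee_rot: [0.992, -0.125, 0.0, 0.0]
contact_force: [-3.3, 1.4, 8.2]
gripper_width: 19.8
```

```bash
python3 st.py
```

```text
38.0 [ 455.2 -182.3   15. ] xyaw -0.2514 F [-3.3  1.4  8.2] T [ 0.55  0.81 -0.02] w 19.8 q [-0.05  0.46 -0.58  0.   -0.53  1.37] tilt [ 0. -0.]
```

The wrench is on the bench, so I release and rise.

Emit:
drive_tool --increments '[[0,[0,0,0],0],[0.1,[0,0,-0.003],0],[0.1,[0,0,0],0],[0.1,[0,0,-0.04],0],[0.1,[0,0,-0.08],0],[0.1,[0,0,-0.1],0],[0.1,[0,0,-0.1],0],[0.1,[0,0,-0.1],0],[0.1,[0,0,-0.1],0],[0.1,[-0.1,0,-0.05],0],[0.1,[0,0,0],0]]'

```text
clock: 39.38
position: [425.2, -174.6, 187.6]
ee_rot: [0.992, -0.126, 0.002, -0.0]
contact_force: [-0.1, -0.1, 0.1]
gripper_width: 47.1
```

```bash
python3 st.py;  python3 - <<'E'
from h import *
s=get_image("scene");t=get_image("top")
cv2.imwrite("pics/sF.png",s[:,:,::-1]);cv2.imwrite("pics/tF.png",t[:,:,::-1])
E
```

```text
39.375 [ 425.2 -174.6  187.6] xyaw -0.2518 F [-0.1 -0.1  0.1] T [-0.06 -0.05 -0.  ] w 47.1 q [-0.03  0.15 -0.46 -0.   -0.95  1.35] tilt [0.003 0.   ]
```

View pics/sF.png

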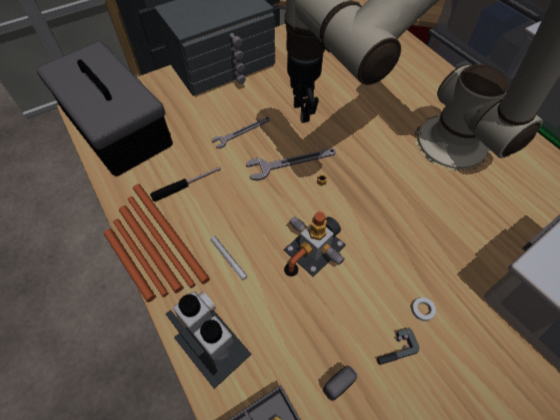

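View pics/tF.png

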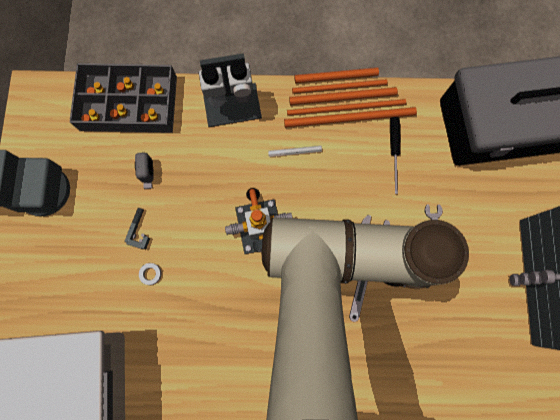

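The wrench lies flat at its old place, from (258,167) to (333,154) in the scene view. The other items look unmoved and the gripper is clear, so I hand in.

```bash
python3 -c "
from bench import *
print(job_done())"
```

```text
the job is handed in; nothing more can be done
None
```

I ran the nut down with the fingers until the torque rose from 0.12 to about 1 N m. I then pulled it up with the large wrench in two bites and laid the wrench flat on its old spot. I handed the job in at about 39.5 s; no verdict came back.

- **Pull-up angle:** I estimate about 1.53–1.57 rad in total against the quarter turn of 1.571, good to roughly ±0.1 rad. The fingers went about 0.1 rad past finger-tight before I noticed the torque step. I counted that into the quarter turn, so the wrench did about 1.45 rad.
- **Checks that disagreed:** After the first bite, the wrench angle when I eased off the load suggested about 1.57 rad in total. Both camera views suggested about 1.44. The contact angle when I re-engaged the wrench agreed with the cameras, so I pulled about 0.125 rad more. In the pictures the nut had then moved on by only about 0.08–0.1 rad.
- **Last checks:** The final pictures show the wrench flat and clear of the manifold. The other items look unmoved by eye, though the arm hid parts of the top view. The gripper was open and clear, with no contact force.

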